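# Fit the modules in the interface box

### The arm

A 7-joint arm with a two-finger parallel gripper is mounted at the origin on the work surface. World frame = base frame: x ahead of the robot, y to its left, z up, the work surface at z = 0. Lengths are in m, angles in rad, forces in N, time in s.
With the tool pointing down it reaches from about 0.4 to 0.85 m from the base axis. Payload 10.4 kg.
Tool frame: the origin (TCP) lies midway between the tips of the shut fingers; the grasp point (between the pads) lies 19 mm behind it (r.grasp_offset is the distance from the TCP to the grasp point, in m); z points along the fingers, y is the line along which they close (so a half turn about z gives the same grasp; the last joint's range is limited). The gripper opens to 87 mm and grips with 3 to 60 N. Pads are 19 mm wide; open, the fingers measure 117 mm over their backs; the gripper's body (75 mm by 190 mm) begins 51 mm behind the grasp point.
Start: joints at [1.146, 0.332, -0.065, 1.46, 0.022, 1.35, -0.088], TCP at [0.244, -0.575, 0.223] pointing down, gripper open.
Joint ranges: [-2.6, 2.6], [-0.5, 2.12], [-1.47, 1.34], [0.16, 2.42], [-1.27, 4.41], [0.06, 2.06], [-2.6, 2.6]. Speed limits (rad/s): [2.22, 2.22, 2.79, 2.79, 3.14, 3.14, 3.14].

### API

Orientations are given as a unit quaternion [x, y, z, w].
In Python, from bench import r gives the robot as it stands.
- The arm moves only by the tool drive_tool, never from a script. Its argument "moves" is a list that holds one entry, the list of rows, each a list of 7 numbers: the shift along the tool's x, y, z in m, then the turn, a rotation vector about the tool's x, y, z in rad, then the opening, from 0 (shut) to 1 (fully open). In form: [[[tx, ty, tz, ax, ay, az, jaw], ...]]. A call has 1 to 10 rows; each row shifts and turns the commanded pose from where the row before left it, along the tool's axes as they then stand; what a row does not reach is not made up. A row lasts 1/10 s, in which the tool goes at most 50 mm and 8.59 degrees, less where a joint would pass 70% of its speed; a pose out of reach is approached as far as the arm can. A call is refused whole if a number of a shift passes 0.05 or a number of a turn 0.15, either way. A call with a gripper value outside its range is refused whole. The fingers move at their own pace and stop on an object; "squeeze" is the grip in N (left out, the last holds). Time passes only in rows, so rows that do not move let the fingers close. It gives the time, the measured TCP pose, the force, the opening and the grip force at its end, in the units of the state.
- r.read_state(): the state, without advancing time (a new reading comes with each control period).
- r.camera(name): name is "scene" or "top"; returns the picture (400x640x3 uint8, red, green, blue); there is no depth.
- r.camera_info(name): a dict with "mtx" (3x3 intrinsics, pixels), "rvec" (rotation vector, rad) and "tvec" (3), from world to camera coordinates, as OpenCV has them. Camera axes: x right, y down, z forward; pixel columns grow to the right and rows downward; lengths in m; the calibration is good to about 2 mm. A picture is of the moment at which its call begins. camera_info takes no time and is no camera call.
- r.close_job(): hands the job in; it is judged then, once.
Trained networks look in the newest picture that a camera, given by its name, has taken for a name from the list of things; names that differ only in an ending like _2 or _b are one class to them, and where a whole thing is asked for, a point or a joint stands for the part that bears it (a point fixed in the world has none). Each returns a list of dicts, best first, with "conf" (0 to 1); they miss things now and then, are a little off and sometimes report something else, mostly with a low value. They report only what shows in the picture. A call takes as long as a camera call. They do not tell look-alikes from the thing itself.
- r.find_in(camera, query): "bbox" ([left, top, right, bottom] in pixels, round what is visible of it).
- r.place_of(camera, query): "at" ([column, row] in pixels: a listed point, or the origin of a listed thing).
The state is a dict: "time": time; "joint_positions": joint angles; "joint_vel": joint speeds; "joint_torque": joint torques, N m; "ee_pos": TCP position; "eef_rot": TCP orientation; "ft_force": force on the tool from outside, world axes, zero at the start; "torque": the same for the moment, N m; "width": finger opening in m; "grip_force": force on a finger pad.
Only numpy, scipy, OpenCV 4.12 (cv2) and the standard library are available. Lean on these libraries where they do the work, as an engineer would, in place of code of your own. Each camera call takes 0.05 s, during which the arm holds its last target. There are 200 camera calls.

### The job

Squeeze the two orange tabs to unclip the cover from the interface box and lay it the right way up on the empty blue mat. Mount every module that stands on the grey mat on the rail in the box, its orange foot clip on the side away from the robot: hook the lip under the robot-side edge of the rail, then tilt the module down until the foot clip snaps in, so that all sit flat and square on the rail. Then clip the cover back on, fully home with both tabs sprung out; do not disturb the other things on the bench.

Things in the scene. Friction and masses are not known exactly. Their poses are not given: they have to be found in the camera images.
- box: open aluminium box fixed on the bench, 140 (x) by 182 (y), 93 high. Origin: centre of its underside; x across the rail, away from the robot (within 0.25 rad), y along the rail. Floor 5 thick; 3 thick end plates at y +-88 to 91 (x +-68), flange folded 6 inward at their tops (to y +-82, z 90 to 93) holds the cover's bolts. Front, back open above 15 high lips at x +-69.
- rail_top (a point): middle of the hat rail in the box, at its top face 25 mm over the bench; axes as the box. Rail 35 wide (x +-17.5), 172 long (y). Its two edge flanges are 2 thick; below them is free from x +-12.5 outward, 18 high to the box floor. Module centres at y -60, -20, 20, 60 mm give gaps of 8 mm (any order; all must lie within 75 mm of the middle).
- cover: light grey cover, about 0.3 kg, 147 (x) by 192 (y). Origin: centre of its underside (skirt edges), z up. Top plate z 50 to 54; skirts on both x sides down to z 0, flared to x +-78; it stands on them. Play on the box about 2 mm each way. Clipped on: origin 43 mm above the box's origin, x and y as the box's (either way round). Two orange pinch tabs amid its top.
- tab_left (a joint): inward travel (m) of the orange tab at the cover's +y side: 0 sprung out, 0.009 squeezed. Upright plate 28 wide (x), 6 thick, z 54 to 80 in the cover's frame, outer face at y 27 mm, squeezed 18. It draws in a bolt, clear of the box's flange from 0.0065 on (0.0085 if the cover is off centre). Spring 2 N out, 5 N squeezed: pinch both tabs with 25 N and lift.
- tab_right (a joint): the same for the tab at the cover's -y side (outer face at y -27 mm). The cover is carried by its squeezed tabs; set on the box with them squeezed it needs no push: let go and the bolts spring out under the flanges. Pushed on unsqueezed it takes about 20 N.
- cover_mat: blue mat for the cover, empty, fixed, 190 (x) by 230 (y), 2 thick. Origin: centre of its underside.
- module1: light grey rail module, about 110 g, one of up to four alike (None: absent), standing on a 2 mm thick grey mat. Origin: centre of its underside, x from lip to foot clip (at the start within 0.75 rad of the robot's x), z up. Housing 90 (x) by 32 (y), z 10 to 34; nose above it x +-22, z 34 to 60: grip it across the x faces. Seat z 10: mounted, its origin is 10 mm below rail_top.
- module1_clip (a point): outer end of module1's orange foot clip, from its origin 48 mm along x and 12 mm up.
- module1_foot (a joint): how far module1's foot clip is pushed back (m): 0 out (or snapped in under the rail), at most 0.006.
- module2: as module1. Below the seat (z under 10): leg at x -26 to -18.5; on it the lip, to x -14.5, z 0 to 5, so 5 mm are free above it for the rail's 2 mm flange. Across from it the orange spring clip, nose in to x 15.5 (z 6 to 7), sloping back to x 19.5 at z 0.5; behind it a leg at x 26 to 33.
- module2_clip (a point): outer end of module2's orange foot clip, from its origin 48 mm along x and 12 mm up.
- module2_foot (a joint): how far module2's foot clip is pushed back (m): 0 out (or snapped in under the rail), at most 0.006.
- module3: as module1. To mount any module: foot end up by 15 to 25 degrees, bring the lip below the rail's near flange and slide it in; then tilt down about the lip until the clip snaps under the far flange (about 10 N on the foot end). It cannot go on straight down. With the lip in and let go, it rests on its clip, foot end 12 degrees up, and can be pushed down on top of the housing (x 34, z 34).
- module3_clip (a point): outer end of module3's orange foot clip, from its origin 48 mm along x and 12 mm up.
- module3_foot (a joint): how far module3's foot clip is pushed back (m): 0 out (or snapped in under the rail), at most 0.006.
- module4: as module1.
- module4_clip (a point): outer end of module4's orange foot clip, from its origin 48 mm along x and 12 mm up.
- module4_foot (a joint): how far module4's foot clip is pushed back (m): 0 out (or snapped in under the rail), at most 0.006.
- solvent_bottle: bystander, not to be disturbed: white squeeze bottle with blue cap, 56 mm wide, 150 mm tall. Origin at the centre of its underside.
- sample_jar: bystander, not to be disturbed: amber glass jar, 44 mm wide, 50 mm tall. Origin at the centre of its underside.
- screwdriver: bystander, not to be disturbed: small screwdriver with red handle, 160 mm long, lying. Origin at the centre of its underside (screwdriver: on its axis).
- caliper: bystander, not to be disturbed: digital caliper, 200 mm long, lying. Origin at the centre of its underside.
- chip_dish: bystander, not to be disturbed: white porcelain dish, 156 mm wide, with black chips. Origin at the centre of its underside.
- tweezers: bystander, not to be disturbed: steel tweezers, 120 mm long, lying. Origin at the centre of its underside.
Mind the look-alikes: they are no part of the job. Leave any purple look-alike of the cover alone.

How it is judged:
On the way, in this order (a step that is already met when the one before it is completed fails the run):
1. both tabs squeezed together while the cover is still on the box (z of cover in the frame of box between 0.0405 and 0.0455 m and value of joint each of tab_left, tab_right above 0.006 m), for 0.05 s.
2. the cover lies upright on the blue mat, released (x of cover in the frame of cover_mat between -0.05 and 0.05 m and y of cover in the frame of cover_mat between -0.05 and 0.05 m and z of cover in the frame of cover_mat between -0.001 and 0.006 m and angle between cover's own z axis and vertical below 0.05 rad and value of joint each of tab_left, tab_right below 0.002 m and linear speed of cover below 0.03 m/s), for 0.2 s.
3. every module present sits snapped on the rail (x of module1 in the frame of rail_top between -0.003 and 0.003 m and y of module1 in the frame of rail_top between -0.075 and 0.075 m and z of module1 in the frame of rail_top between -0.012 and -0.0075 m and angle between the z axis of each of module1, module2, module3, module4 and the z axis of rail_top, either way round below 0.04 rad and angle between the x axis of each of module1, module2, module3, module4 and the x axis of rail_top, either way round below 0.06 rad and value of joint each of module1_foot, module2_foot, module3_foot, module4_foot below 0.0015 m and x of each of module1_clip, module2_clip, module3_clip, module4_clip in the frame of rail_top above 0 m and linear speed of each of module1, module2, module3, module4 below 0.03 m/s and x of module2 in the frame of rail_top between -0.003 and 0.003 m and y of module2 in the frame of rail_top between -0.075 and 0.075 m and z of module2 in the frame of rail_top between -0.012 and -0.0075 m and x of module3 in the frame of rail_top between -0.003 and 0.003 m and y of module3 in the frame of rail_top between -0.075 and 0.075 m and z of module3 in the frame of rail_top between -0.012 and -0.0075 m and x of module4 in the frame of rail_top between -0.003 and 0.003 m and y of module4 in the frame of rail_top between -0.075 and 0.075 m and z of module4 in the frame of rail_top between -0.012 and -0.0075 m), for 0.2 s.
At the end, for the whole second after the job is handed in: All modules present on the rail: within 3 mm across, 75 mm of its middle along, 2.5 mm in height, square (0.06 rad), level (0.04 rad), foot clip out (< 1.5 mm) on the far (+x) side; cover on the box within 5 mm, fully down (2.5 mm), straight (0.05 rad), tabs sprung out (< 3.5 mm); all at rest (all of step 3 and z of cover in the frame of box between 0.0405 and 0.0455 m and horizontal distance between cover and box below 0.005 m and angle between the z axis of cover and the z axis of box, either way round below 0.03 rad and angle between the x axis of cover and the x axis of box, either way round below 0.05 rad and value of joint each of tab_left, tab_right below 0.0035 m and linear speed of cover below 0.02 m/s); the robot touches nothing.
It fails at once if a bystander (bottle, jar, screwdriver, caliper, dish or tweezers) pushed more than 5 cm away (distance of any of solvent_bottle, sample_jar, screwdriver, caliper, chip_dish, tweezers from where it was at the start of the episode above 0.05 m).
Of module1, module2, module3, module4 only 3 to 4 are there at a start; the rules pass over those that are not, and their reading is None.
At some moment in a run one of module1, module2, module3, module4 may be knocked a few centimetres aside while the robot is not near it.
It also fails if it takes over 210 s, if anything falls off the work surface, if the arm or the gripper's body presses on something with over 40 N, if the wrist force passes 120 N, or if a joint passes its speed limit or range.

## Working session

There is one attempt and no reset: what is moved stays moved. The work goes in short steps, Python scripts to look and compute and a tool call to move; the robot and the scene stay as the last step left them, time stands still between calls to the robot, and variables do not carry over. Pictures are saved under pics/ and viewed, at most 14 in all, crops included, and the job is handed in when it is done.

Besides the shell and the picture viewer there is one more tool, called after "Request:" in YAML: its name, and indented under it one key for each argument. drive_tool: Moves the arm, as the interface text tells. Its arguments: {"type":"object","properties":{"moves":{"type":"array"},"squeeze":{"type":"number"}},"required":["moves"]}

```bash
mkdir -p pics; ls; cat > h.py <<'E'
import numpy as np, cv2
from bench import r
from scipy.spatial.transform import Rotation as R
def cam(n):
    i=r.camera_info(n); K=np.array(i["mtx"],float); Rm=cv2.Rodrigues(np.array(i["rvec"],float))[0]; t=np.array(i["tvec"],float).ravel(); return K,Rm,t
def ray(n,uv,z):
    K,Rm,t=cam(n); d=Rm.T@np.linalg.inv(K)@np.array([uv[0],uv[1],1.]); o=-Rm.T@t
    return o+d*(z-o[2])/d[2]
def proj(n,P):
    K,Rm,t=cam(n); P=np.atleast_2d(P); q=(Rm@P.T).T+t; q=(K@q.T).T; return q[:,:2]/q[:,2:]
def snap(n,f,crop=None,s=1):
    im=r.camera(n)
    if crop: im=im[crop[1]:crop[3],crop[0]:crop[2]]
    im=cv2.resize(im,None,fx=s,fy=s,interpolation=cv2.INTER_CUBIC)
    cv2.imwrite("pics/"+f,im[:,:,::-1])
E
python3 - <<'E'
from h import *
np.set_printoptions(precision=3,suppress=True)
for n in("scene","top"):
    K,Rm,t=cam(n); print(n,K.tolist(),-Rm.T@t,Rm[2]); snap(n,n+"0.png",s=1.25)
z=dict(box=0,rail_top=.025,cover=.043,cover_mat=0,module1=.002,module1_clip=.014,solvent_bottle=0,sample_jar=0,screwdriver=.01,caliper=0,chip_dish=0,tweezers=0,tab_left=.1)
for q,h in z.items():
    for n in("top","scene"):
        for d in r.place_of(n,q) if q!="tab_left" else r.find_in(n,q):
            if d["conf"]>.3:
                p=d.get("at") or [(d["bbox"][0]+d["bbox"][2])/2,(d["bbox"][1]+d["bbox"][3])/2]
                print(q,n,round(d["conf"],2),np.round(p,0),ray(n,p,h)[:2])
s=r.read_state();print(s["time"],s["ee_pos"],s["eef_rot"],s["width"],r.grasp_offset)
E
```

```text
pics
scene [[434.31453713644225, 0.0, 322.06121182872795], [0.0, 434.31453713644225, 199.9519650027872], [0.0, 0.0, 1.0]] [ 1.063 -0.562  1.089] [-0.444  0.414 -0.794]
top [[462.41197254433933, 0.0, 317.4250542041708], [0.0, 462.41197254433933, 197.42708383635045], [0.0, 0.0, 1.0]] [0.163 0.002 1.427] [ 0.233 -0.013 -0.973]
rail_top scene 0.61 [277. 269.] [ 0.564 -0.26 ]
cover top 0.98 [315. 173.] [ 0.573 -0.015]
cover top 0.88 [440. 290.] [ 0.191 -0.357]
cover top 0.38 [391. 178.] [ 0.542 -0.249]
cover scene 0.88 [345. 218.] [ 0.571 -0.01 ]
cover scene 0.68 [180. 212.] [ 0.236 -0.362]
cover_mat top 0.8 [217. 212.] [0.478 0.302]
cover_mat scene 0.81 [393. 160.] [0.485 0.301]
module1 top 0.64 [390. 177.] [ 0.554 -0.253]
module1 top 0.63 [428. 180.] [ 0.537 -0.373]
module1 top 0.57 [393. 209.] [ 0.45  -0.252]
module1 scene 0.89 [276. 269.] [ 0.553 -0.256]
module1 scene 0.64 [256. 247.] [ 0.457 -0.256]
module1 scene 0.56 [240. 290.] [ 0.54  -0.368]
module1 scene 0.32 [346. 217.] [0.551 0.017]
module1_clip top 0.68 [387. 196.] [ 0.491 -0.236]
module1_clip scene 0.68 [269. 253.] [ 0.504 -
[... 291 characters left out ...]
.] [ 0.377 -0.118]
screwdriver top 0.84 [302. 239.] [0.374 0.038]
screwdriver scene 0.74 [316. 180.] [0.389 0.039]
caliper top 0.56 [250. 133.] [0.737 0.192]
caliper scene 0.71 [431. 221.] [0.734 0.202]
chip_dish top 0.5 [472. 216.] [ 0.413 -0.497]
chip_dish scene 0.71 [342. 310.] [ 0.762 -0.199]
tweezers top 0.68 [473. 212.] [ 0.426 -0.504]
tweezers scene 0.7 [173. 289.] [ 0.416 -0.502]
tweezers scene 0.63 [313. 183.] [0.382 0.03 ]
tab_left top 0.42 [450. 284.] [ 0.205 -0.372]
tab_left scene 0.57 [341. 236.] [ 0.635 -0.088]
tab_left scene 0.49 [170. 203.] [ 0.236 -0.378]
tab_left scene 0.44 [350. 198.] [0.559 0.019]
1.4 [ 0.244 -0.575  0.223] [0.98 0.2  0.   0.  ] 0.08686618562553693 0.0187
```

View pics/top0.png

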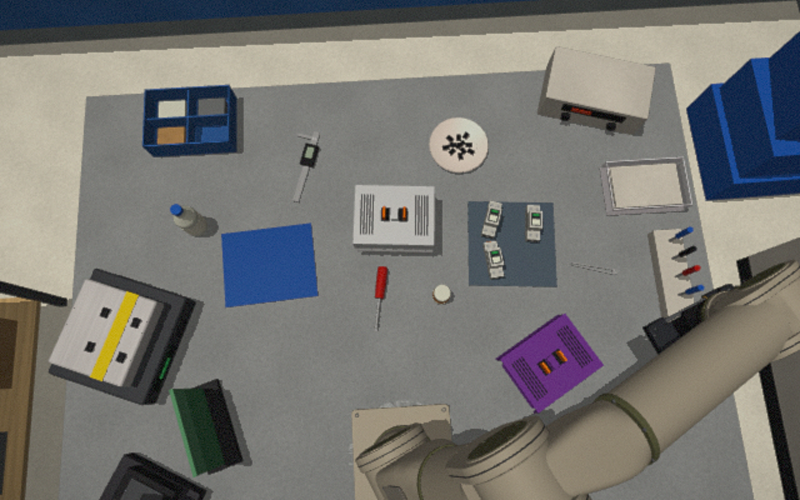

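View pics/scene0.png

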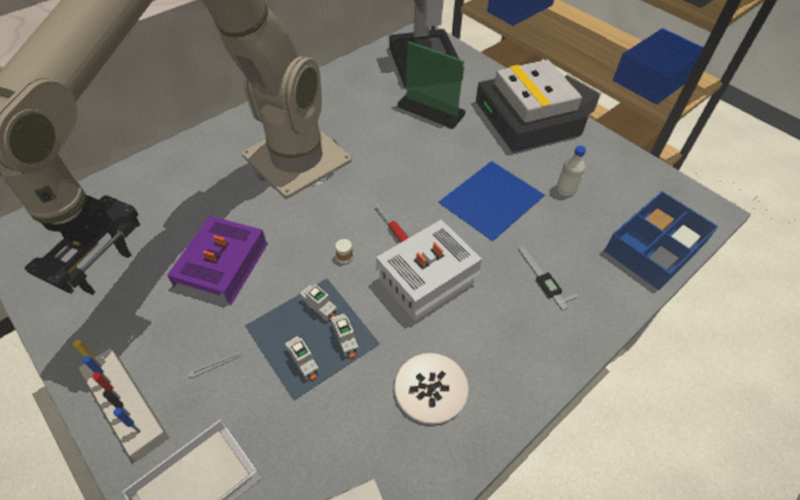

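The top view shows the white cover at (395,214), the blue mat at (270,265), and three modules at (493,218), (535,222) and (494,260); the purple look-alike is at (550,360). Next I'll measure precisely by colour.

```bash
cat >> h.py <<'E'
np.set_printoptions(precision=4,suppress=True)
def rect(n,x0,x1,y0,y1,z,res=.0005):
    "rectified picture of plane z: col->y decreasing from y1, row->x decreasing from x1"
    W=int((y1-y0)/res);H=int((x1-x0)/res)
    P=np.array([[x1,y1,z],[x1,y0,z],[x0,y0,z],[x0,y1,z]]);s=proj(n,P).astype(np.float32)
    d=np.array([[0,0],[W,0],[W,H],[0,H]],np.float32)
    return cv2.warpPerspective(r.camera(n),cv2.getPerspectiveTransform(s,d),(W,H),flags=cv2.INTER_CUBIC)
E
python3 - <<'E'
from h import *
for n in("top","scene"):
    im=r.camera(n); hsv=cv2.cvtColor(im,cv2.COLOR_RGB2HSV)
    m=cv2.inRange(hsv,(3,130,90),(20,255,255))
    c,l,s,ct=cv2.connectedComponentsWithStats(m)
    print(n)
    for i in range(1,c):
        if s[i,4]>=6: print(ct[i],s[i,4],"z.11",ray(n,ct[i],.11)[:2],"z.014",ray(n,ct[i],.014)[:2])
    mb=cv2.inRange(hsv,(105,150,80),(120,255,255));c,l,s,ct=cv2.connectedComponentsWithStats(mb)
    for i in range(1,c):
        if s[i,4]>2000:
            k=cv2.minAreaRect(np.argwhere(l==i)[:,::-1].astype(np.float32)); 
            print("blue",ct[i],s[i],[ray(n,q,.002)[:2].tolist() for q in cv2.boxPoints(k)])
a=rect("top",.47,.67,-.13,.1,.097);b=rect("top",.4,.62,-.42,-.2,.062)
h=min(len(a),len(b));out=np.hstack([a[:400],b[:400]]);cv2.imwrite("pics/r1.png",cv2.resize(out,None,fx=.88,fy=.88)[:,:,::-1]);print(out.shape)
E
```

```text
top
[461.9412  87.7647] 17 z.11 [ 0.7982 -0.4851] z.014 [ 0.8445 -0.5206]
[469.1667  89.3333] 6 z.11 [ 0.7915 -0.5067] z.014 [ 0.8373 -0.5437]
[136.9352 107.7328] 247 z.11 [0.796  0.5202] z.014 [0.8422 0.558 ]
[306.5 169.5] 20 z.11 [0.5649 0.0116] z.014 [0.5943 0.0123]
[323.04 169.64] 25 z.11 [ 0.5614 -0.0375] z.014 [ 0.5904 -0.0403]
[448.9459 284.3784] 37 z.11 [ 0.2043 -0.3671] z.014 [ 0.2073 -0.394 ]
[436.0789 293.7368] 38 z.11 [ 0.1811 -0.328 ] z.014 [ 0.1824 -0.3521]
blue [214.6482 211.6934] [ 177  179   77   66 4198] [[0.5655882297630449, 0.4380584781638315], [0.5802092947500072, 0.20157608432697324], [0.3932606353366759, 0.1852255816766854], [0.3798538379758103, 0.4148946674759899]]
scene
[527.6554 174.973 ] 148 z.11 [0.8511 0.4751] z.014 [0.8303 0.5768]
[175.8367 192.449 ] 49 z.11 [ 0.221  -0.3481] z.014 [ 0.1383 -0.3272]
[349.6222 199.2222] 45 z.11 [0.5655 0.0092] z.014 [0.5167 0.0652]
[167.7308 204.4038] 52 z.11 [ 0.2436 -0.387 ] z.014 [ 0.1632 -0.3699]
[278.75  204.625] 8 z.11 [ 0.4482 -0.1542] z.014 [ 0.3878 -0.1143]
[336.8936 207.3191] 47 z.11 [ 0.5626 -0.0376] z.014 [0.5135 0.0138]
[281.3333 284.0833] 12 z.11 [ 0.6445 -0.3015] z.014 [ 0.6034 -0.2759]
[250.1333 301.4   ] 15 z.11 [ 0.6307 -0.386 ] z.014 [ 0.5883 -0.3688]
[ 83.8333 308.1667] 12 z.11 [ 0.3853 -0.6899] z.014 [ 0.3188 -0.7025]
blue [393.0513 159.7517] [ 352  130   83   62 2634] [[0.39847274164916346, 0.1891263929253545], [0.3630094047105905, 0.4772825999942838], [0.5682328401486638, 0.4202551871622372], [0.5852295567816749, 0.15557452692525053]]
(400, 899, 3)
```

View pics/r1.png

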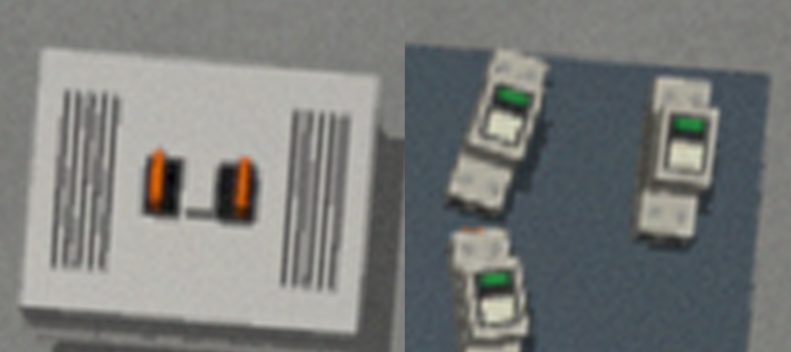

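The cover is at about (0.563, -0.0135) with yaw -0.08, consistent with the tab positions. The mat is at about (0.479, 0.307). I'll add a move helper and set out.

```bash
cat >> h.py <<'E'
from scipy.linalg import logm,expm
def T(p,q):
    M=np.eye(4);M[:3,:3]=q.as_matrix();M[:3,3]=p;return M
def Rt(yaw,tilt=0,my=0):
    "tool pointing down, tool x at yaw"
    return R.from_euler('z',yaw)*R.from_quat([1,0,0,0])
def plan(tgt,q,start=None,n=None):
    s=r.read_state()
    A=T(s["ee_pos"],R.from_quat(s["eef_rot"])) if start is None else start
    B=T(tgt,q);D=np.linalg.inv(A)@B
    if n is None: n=int(np.ceil(max(np.linalg.norm(D[:3,3])/.045,np.linalg.norm(R.from_matrix(D[:3,:3]).as_rotvec())/.13,1)))
    E=expm(np.real(logm(D))/n)
    print(n,"x",np.round(np.r_[E[:3,3],R.from_matrix(E[:3,:3]).as_rotvec()],4).tolist()); return B
E
python3 - <<'E'
from h import *
B=plan([.563,-.0135,.2],Rt(-.08)); plan([.563,-.0135,.1],Rt(-.08),B)
E
```

```text
15 x [0.0278, -0.0334, 0.0015, 0.0, -0.0, 0.0321]
3 x [0.0, 0.0, 0.0333, 0.0, 0.0, 0.0]
```

Request:
drive_tool:
  moves:
    - [[0.0278, -0.0334, 0.0015, 0, 0, 0.0321, 1], [0.0278, -0.0334, 0.0015, 0, 0, 0.0321, 1], [0.0278, -0.0334, 0.0015, 0, 0, 0.0321, 1], [0.0278, -0.0334, 0.0015, 0, 0, 0.0321, 1], [0.0278, -0.0334, 0.0015, 0, 0, 0.0321, 1], [0.0278, -0.0334, 0.0015, 0, 0, 0.0321, 1], [0.0278, -0.0334, 0.0015, 0, 0, 0.0321, 1], [0.0278, -0.0334, 0.0015, 0, 0, 0.0321, 1], [0.0278, -0.0334, 0.0015, 0, 0, 0.0321, 1], [0.0278, -0.0334, 0.0015, 0, 0, 0.0321, 1]]

```text
time: 2.6
ee_pos: [0.4281, -0.1816, 0.2079]
eef_rot: [0.999, 0.04, 0.0, 0.0]
ft_force: [0.5, -0.6, 0.7]
width: 0.0867
grip_force: 0.0
```

Request:
drive_tool:
  moves:
    - [[0.0278, -0.0334, 0.0015, 0, 0, 0.0321, 1], [0.0278, -0.0334, 0.0015, 0, 0, 0.0321, 1], [0.0278, -0.0334, 0.0015, 0, 0, 0.0321, 1], [0.0278, -0.0334, 0.0015, 0, 0, 0.0321, 1], [0.0278, -0.0334, 0.0015, 0, 0, 0.0321, 1], [0, 0, 0, 0, 0, 0, 1], [0, 0, 0, 0, 0, 0, 1]]

```text
time: 3.3
ee_pos: [0.5637, -0.0132, 0.1997]
eef_rot: [0.999, -0.039, -0.0, -0.0]
ft_force: [-0.6, -0.6, 0.5]
width: 0.0868
grip_force: 0.0
```

```bash
python3 - <<'E'
from h import *
s=r.read_state();print(s["time"],s["ee_pos"],s["eef_rot"],s["joint_positions"])
plan([.563,-.0135,.1],Rt(-.08)); snap("scene","s1.png",(250,120,450,290),3)
E
```

```text
3.3 [ 0.5637 -0.0132  0.1997] [ 0.9992 -0.0388 -0.0004 -0.0002] [ 0.4343  0.2639 -0.5774  1.6332  0.1481  1.2894 -1.8171]
3 x [-0.0002, 0.0001, 0.0332, -0.0001, 0.0002, 0.0008]
```

View pics/s1.png

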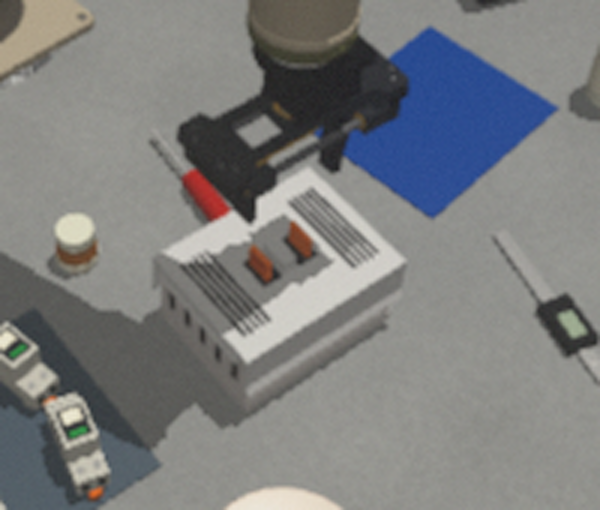

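The gripper is above the tabs at (260,265) and (300,240) in the crop, with the fingers outside them and aligned. I'll descend, squeeze and lift.

Request:
drive_tool:
  moves:
    - [[0, 0, 0.035, 0, 0, 0, 1], [0, 0, 0.035, 0, 0, 0, 1], [0, 0, 0.02, 0, 0, 0, 1], [0, 0, 0.009, 0, 0, 0, 1], [0, 0, 0, 0, 0, 0, 1], [0, 0, 0, 0, 0, 0, 0.3]]
  squeeze: 25

```text
time: 3.95
ee_pos: [0.5642, -0.0147, 0.1024]
eef_rot: [0.999, -0.04, 0.001, 0.0]
ft_force: [0.3, 1.4, 0.4]
width: 0.0841
grip_force: 0.0
```

Request:
drive_tool:
  moves:
    - [[0, 0, 0, 0, 0, 0, 0.2], [0, 0, 0, 0, 0, 0, 0.2], [0, 0, 0, 0, 0, 0, 0.2], [0, 0, 0, 0, 0, 0, 0.2], [0, 0, 0, 0, 0, 0, 0.2], [0, 0, 0, 0, 0, 0, 0.2]]

```text
time: 4.55
ee_pos: [0.5637, -0.014, 0.1014]
eef_rot: [0.999, -0.04, 0.0, 0.0]
ft_force: [-0.9, -0.1, 3.8]
width: 0.0393
grip_force: 4.6
```

Request:
drive_tool:
  moves:
    - [[0, 0, 0, 0, 0, 0, 0], [0, 0, 0, 0, 0, 0, 0], [0, 0, 0, 0, 0, 0, 0], [0, 0, 0, 0, 0, 0, 0], [0, 0, 0, 0, 0, 0, 0], [0, 0, 0, 0, 0, 0, 0]]
  squeeze: 25

```text
time: 5.15
ee_pos: [0.5638, -0.0142, 0.1015]
eef_rot: [0.999, -0.04, 0.0, 0.0]
ft_force: [-2.7, -1.1, 5.0]
width: 0.0343
grip_force: 25.0
```

Request:
drive_tool:
  moves:
    - [[0, 0, -0.01, 0, 0, 0, 0], [0, 0, -0.015, 0, 0, 0, 0], [0, 0, -0.02, 0, 0, 0, 0], [0, 0, -0.025, 0, 0, 0, 0], [0, 0, -0.02, 0, 0, 0, 0], [0, 0, 0, 0, 0, 0, 0]]

```text
time: 5.75
ee_pos: [0.5652, -0.0137, 0.1947]
eef_rot: [0.999, -0.04, 0.003, 0.0]
ft_force: [0.7, -0.6, -2.7]
width: 0.0343
grip_force: 25.0
```

```bash
python3 - <<'E'
from h import *
s=r.read_state();print(s["time"],s["ee_pos"],s["ft_force"],s["width"],s["grip_force"])
B=plan([.479,.307,.19],Rt(-.08)); plan([.479,.307,.064],Rt(-.08),B); 
a=rect("top",.47,.67,-.13,.1,.012)
b=cv2.resize(r.camera("scene")[120:290,250:450],None,fx=2,fy=2);out=np.hstack([a[60:400],b]);out=cv2.resize(out,None,fx=.9,fy=.9)
cv2.imwrite("pics/s2.png",out[:,:,::-1]);print(out.shape)
E
```

```text
5.75 [ 0.5652 -0.0137  0.1947] [ 0.7456 -0.5786 -2.6688] 0.03433186101908317 24.999682903289795
8 x [-0.0139, -0.0391, 0.0005, -0.0, -0.0007, 0.0001]
3 x [0.0, 0.0, 0.042, 0.0, 0.0, 0.0]
(306, 774, 3)
```

View pics/s2.png

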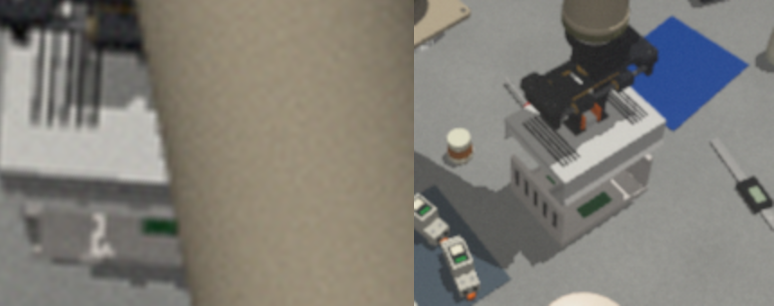

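The scene view shows the cover lifted clear at (590,130), level in the grip. I'll carry it to the mat.

Request:
drive_tool:
  moves:
    - [[-0.014, -0.039, 0, 0, 0, 0, 0], [-0.014, -0.039, 0, 0, 0, 0, 0], [-0.014, -0.039, 0, 0, 0, 0, 0], [-0.014, -0.039, 0, 0, 0, 0, 0], [-0.014, -0.039, 0, 0, 0, 0, 0], [-0.014, -0.039, 0, 0, 0, 0, 0], [-0.014, -0.039, 0, 0, 0, 0, 0], [-0.014, -0.039, 0, 0, 0, 0, 0], [0, 0, 0.02, 0, 0, 0, 0], [0, 0, 0.035, 0, 0, 0, 0]]

```text
time: 6.85
ee_pos: [0.4764, 0.3082, 0.136]
eef_rot: [0.999, -0.038, 0.001, -0.001]
ft_force: [1.3, -1.2, -3.0]
width: 0.0343
grip_force: 25.0
```

Request:
drive_tool:
  moves:
    - [[0, 0, 0.035, 0, 0, 0, 0], [0, 0, 0.025, 0, 0, 0, 0], [0, 0, 0.01, 0, 0, 0, 0], [0, 0, 0.005, 0, 0, 0, 0], [0, 0, 0, 0, 0, 0, 0]]

```text
time: 7.35
ee_pos: [0.4765, 0.3058, 0.0615]
eef_rot: [0.999, -0.04, -0.0, 0.0]
ft_force: [-0.1, 0.1, -2.2]
width: 0.0341
grip_force: 25.0
```

Request:
drive_tool:
  moves:
    - [[0, 0, 0.0015, 0, 0, 0, 0], [0, 0, 0, 0, 0, 0, 0], [0, 0, 0, 0, 0, 0, 1], [0, 0, 0, 0, 0, 0, 1], [0, 0, 0, 0, 0, 0, 1], [0, 0, 0, 0, 0, 0, 1], [0, 0, 0, 0, 0, 0, 1], [0, 0, 0, 0, 0, 0, 1], [0, 0, 0, 0, 0, 0, 1]]

```text
time: 8.25
ee_pos: [0.4767, 0.3057, 0.0593]
eef_rot: [0.999, -0.04, -0.0, 0.0]
ft_force: [0.5, -0.5, 0.7]
width: 0.0815
grip_force: 0.0
```

Request:
drive_tool:
  moves:
    - [[0, 0, -0.02, 0, 0, 0, 1], [0, 0, -0.04, 0, 0, 0, 1], [0, 0, -0.05, 0, 0, 0, 1], [-0.014, 0.045, -0.02, 0, 0, 0, 1], [-0.014, 0.045, 0, 0, 0, 0, 1], [-0.01, 0.045, 0, 0, 0, 0, 1], [0, 0.045, 0, 0, 0, 0, 1], [0, 0, 0, 0, 0, 0, 1]]

```text
time: 9.05
ee_pos: [0.4248, 0.1245, 0.189]
eef_rot: [0.999, -0.044, 0.0, 0.002]
ft_force: [0.2, 0.7, -0.6]
width: 0.0872
grip_force: 0.0
```

```bash
python3 - <<'E'
from h import *
s=r.read_state();print(s["time"],s["ee_pos"],s["width"])
# box floor/rail and cover and modules
a=rect("top",.47,.66,-.13,.1,.025);b=rect("top",.4,.59,-.42,-.2,.062)
out=np.hstack([a,b]);out=cv2.resize(out,None,fx=.88,fy=.88);c=cv2.resize(r.camera("scene")[100:270,250:450],None,fx=1.3,fy=1.3)
o=np.zeros((out.shape[0]+c.shape[0],out.shape[1],3),np.uint8);o[:out.shape[0]]=out;o[out.shape[0]:,:c.shape[1]]=c
cv2.imwrite("pics/s3.png",o[:,:,::-1]);print(out.shape)
for n in("top","scene"):
  for d in r.place_of(n,"rail_top"): print(n,d["conf"],ray(n,d["at"],.025))
  for d in r.place_of(n,"cover"): print("cover",n,d["conf"],ray(n,d["at"],.002))
  for d in r.place_of(n,"box"): print("box",n,d["conf"],ray(n,d["at"],0))
E
```

```text
9.05 [0.4248 0.1245 0.189 ] 0.08723455144842106Traceback (most recent call last):
  File "<stdin>", line 5, in <module>
    return _nx.concatenate(arrs, 1, dtype=dtype, casting=casting)
           ~~~~~~~~~~~~~~~^^^^^^^^^^^^^^^^^^^^^^^^^^^^^^^^^^^^^^^
ValueError: all the input array dimensions except for the concatenation axis must match exactly, but along dimension 0, the array at index 0 has size 380 and the array at index 1 has size 379
```

```bash
python3 - <<'E'
from h import *
s=r.read_state();print(s["joint_positions"])
a=rect("top",.47,.66,-.13,.1,.025)[:378];b=rect("top",.4,.59,-.42,-.2,.062)[:378]
out=np.hstack([a,b]);out=cv2.resize(out,None,fx=.88,fy=.88);c=cv2.resize(r.camera("scene")[100:270,250:450],None,fx=1.45,fy=1.45)
o=np.zeros((out.shape[0]+c.shape[0],out.shape[1],3),np.uint8);o[:out.shape[0]]=out;o[out.shape[0]:,:c.shape[1]]=c
cv2.imwrite("pics/s3.png",o[:,:,::-1]);print(o.shape)
for n in("top","scene"):
  for q,z in(("rail_top",.025),("cover",.002),("box",0)):
    for d in r.place_of(n,q): print(q,n,d["conf"],ray(n,d["at"],z))
E
```

```text
[ 0.29   -0.0143 -0.673   1.9272 -0.0086  1.225  -2.0329]
(579, 791, 3)
rail_top top 0.97 [ 0.5559 -0.005   0.025 ]
cover top 0.81 [0.4817 0.3193 0.002 ]
cover top 0.56 [ 0.1897 -0.3661  0.002 ]
box top 0.83 [ 0.5564 -0.0086  0.    ]
rail_top scene 0.74 [ 0.574  -0.0177  0.025 ]
cover scene 0.9 [0.4804 0.3027 0.002 ]
cover scene 0.77 [ 0.2026 -0.3565  0.002 ]
box scene 0.87 [ 0.5686 -0.0174  0.    ]
```

View pics/s3.png

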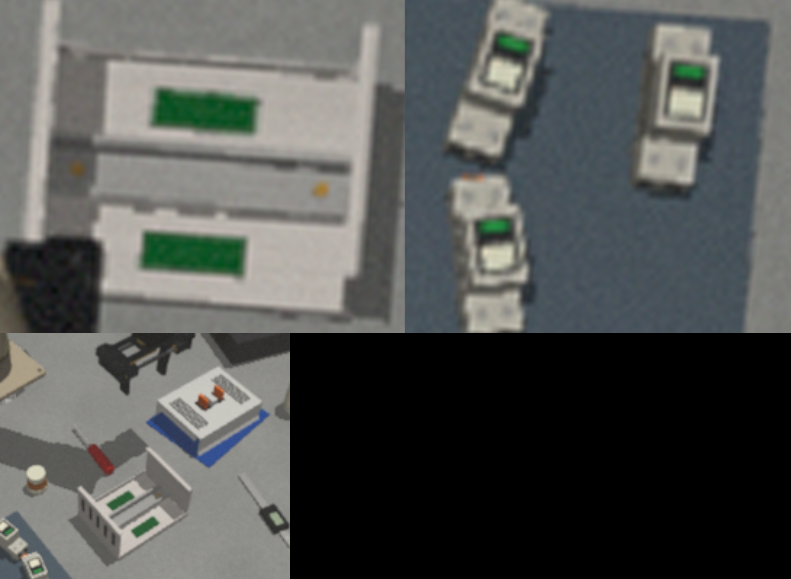

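Cover sits on the blue mat and the box is open with its rail visible. I'll check the rail pose with an overlay.

```bash
cat >> h.py <<'E'
def box_lines(x,y,yaw):
    q=R.from_euler('z',yaw)
    def L(pts): return q.apply(np.array(pts,float)/1e3)+[x,y,0]
    return [(L([[sx*17.5,-86,25],[sx*17.5,86,25]]),(255,0,0)) for sx in(-1,1)]+[(L([[-68,s*91,93],[68,s*91,93],[68,s*82,93],[-68,s*82,93],[-68,s*91,93]]),(0,0,255)) for s in(-1,1)]+[(L([[sx*70,-91,15],[sx*70,91,15]]),(255,0,255)) for sx in(-1,1)]
def overlay(n,crop,k,lines):
    im=r.camera(n)[crop[1]:crop[3],crop[0]:crop[2]];im=cv2.resize(im,None,fx=k,fy=k,interpolation=cv2.INTER_CUBIC)
    for P,c in lines:
        uv=((proj(n,P)-[crop[0]-.5,crop[1]-.5])*k*8).astype(np.int32); cv2.polylines(im,[uv],False,c,1,cv2.LINE_AA,3)
    return im
E
python3 - <<'E'
from h import *
L=box_lines(.563,-.0135,-.08)
a=overlay("top",(270,130,370,220),6,L);b=overlay("scene",(295,170,395,290),5,L)
b=b[:540];o=np.hstack([a,b]) if len(a)==len(b) else None
o=cv2.resize(o,None,fx=.72,fy=.72);cv2.imwrite("pics/s4.png",o[:,:,::-1]);print(o.shape)
E
```

```text
(389, 792, 3)
```

View pics/s4.png

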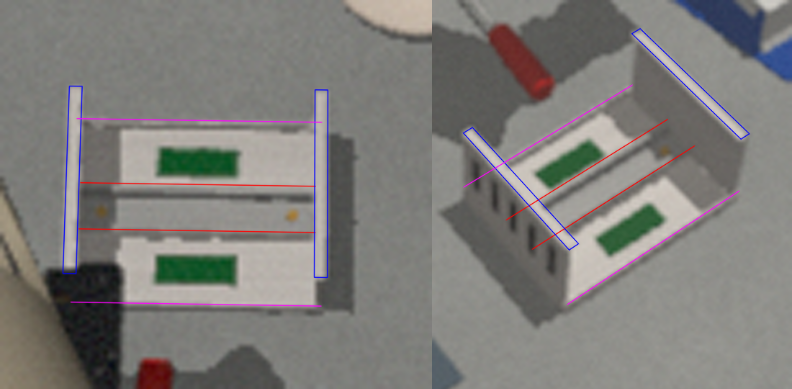

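The end plates and lips match in both views, so I'll take the box as (0.563, -0.0135, -0.08). Now overlay the modules.

```bash
cat >> h.py <<'E'
def mod_lines(x,y,yaw,z0=.002):
    q=R.from_euler('z',yaw)
    def B(hx,hy,z,c): return (q.apply(np.array([[-hx,-hy,z],[hx,-hy,z],[hx,hy,z],[-hx,hy,z],[-hx,-hy,z]])/1e3)+[x,y,z0],c)
    return [B(22,16,60,(255,0,0)),B(45,16,34,(0,0,255))]
E
python3 - <<'E'
from h import *
L=mod_lines(.551,-.258,-.29)+mod_lines(.537,-.362,-.08)+mod_lines(.452,-.252,.09)
a=overlay("top",(375,160,445,230),6,L);b=overlay("scene",(225,220,300,305),5,L)[:420]
o=np.hstack([a,b]);cv2.imwrite("pics/s5.png",o[:,:,::-1]);print(o.shape)
E
```

```text
(420, 795, 3)
```

View pics/s5.png

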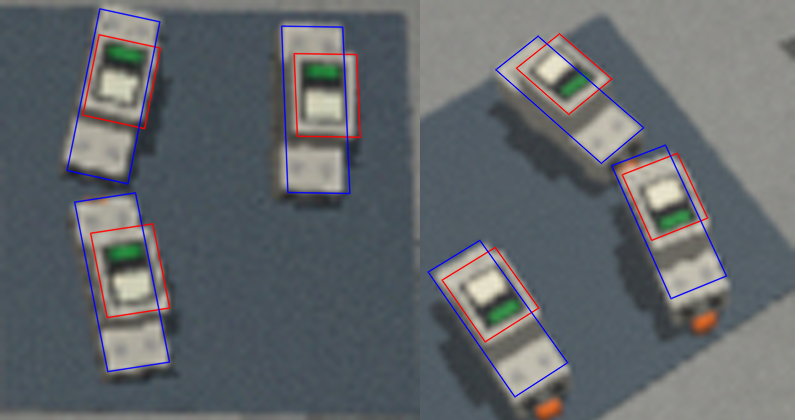

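The wireframes fit all three modules well in both views. I'll go for the upper-left one (A) first.

```bash
cat >> h.py <<'E'
BOX=(.563,-.0135,-.08)
def mtool(x,y,yaw): return Rt(yaw+np.pi/2)
def hook(ys,th,gx,gz,tz=.035,tx=0):
    """tool pose with rail's near top corner at module point (gx,gz) mm, tilt th deg foot up"""
    q=R.from_euler('z',BOX[2]); M=q*R.from_euler('y',-np.radians(th))
    corner=q.apply([-.0175,ys,.025])+[BOX[0],BOX[1],0]
    o=corner-M.apply([gx/1e3,0,gz/1e3])
    return o+M.apply([tx,0,tz]), M*R.from_euler('z',np.pi/2)*R.from_quat([1,0,0,0])
E
python3 - <<'E'
from h import *
q=mtool(0,0,-.29);B=plan([.551,-.258,.15],q);plan([.551,-.258,.0375],q,B)
E
```

```text
11 x [-0.009, 0.0391, 0.0035, 0.0, 0.0, -0.1237]
3 x [0.0, 0.0, 0.0375, 0.0, 0.0, 0.0]
```

Request:
drive_tool:
  moves:
    - [[-0.009, 0.0391, 0.0, 0, 0, -0.1237, 0.9], [-0.009, 0.0391, 0.0, 0, 0, -0.1237, 0.9], [-0.009, 0.0391, 0.0, 0, 0, -0.1237, 0.9], [-0.009, 0.0391, 0.0, 0, 0, -0.1237, 0.9], [-0.009, 0.0391, 0.0, 0, 0, -0.1237, 0.9], [-0.009, 0.0391, 0.0, 0, 0, -0.1237, 0.9], [-0.009, 0.0391, 0.0, 0, 0, -0.1237, 0.9], [-0.009, 0.0391, 0.005, 0, 0, -0.1237, 0.9], [-0.009, 0.0391, 0.015, 0, 0, -0.1237, 0.9], [-0.009, 0.0391, 0.02, 0, 0, -0.1237, 0.9]]

```text
time: 10.8
ee_pos: [0.5172, -0.2345, 0.1494]
eef_rot: [0.839, 0.544, 0.0, 0.001]
ft_force: [-0.1, 0.3, -0.2]
width: 0.0786
grip_force: 0.0
```

Request:
drive_tool:
  moves:
    - [[-0.009, 0.0391, 0, 0, 0, -0.1237, 0.9], [0, 0, 0, 0, 0, 0, 0.9], [0, 0, 0, 0, 0, 0, 0.9]]

```text
time: 11.1
ee_pos: [0.5481, -0.2564, 0.1483]
eef_rot: [0.805, 0.593, -0.0, -0.001]
ft_force: [1.1, -0.7, 0.1]
width: 0.0783
grip_force: 0.0
```

```bash
python3 - <<'E'
from h import *
s=r.read_state();print(s["time"],s["ee_pos"],s["joint_positions"])
q=mtool(0,0,-.29);B=plan([.551,-.258,.0375],q,n=3)
E
```

```text
11.1 [ 0.5481 -0.2564  0.1483] [ 0.5722  0.353  -0.2601  1.5997  0.095   1.2028 -0.0085]
3 x [-0.0002, 0.0011, 0.0369, -0.0005, -0.0002, -0.0038]
```

Request:
drive_tool:
  moves:
    - [[0, 0.001, 0.037, 0, 0, -0.004, 0.7], [0, 0.001, 0.037, 0, 0, -0.004, 0.7], [0, 0.001, 0.027, 0, 0, -0.004, 0.7], [0, 0, 0.008, 0, 0, 0, 0.7], [0, 0, 0, 0, 0, 0, 0.7], [0, 0, 0, 0, 0, 0, 0], [0, 0, 0, 0, 0, 0, 0], [0, 0, 0, 0, 0, 0, 0], [0, 0, 0, 0, 0, 0, 0], [0, 0, 0, 0, 0, 0, 0]]
  squeeze: 35

```text
time: 12.1
ee_pos: [0.5521, -0.2576, 0.0418]
eef_rot: [0.801, 0.598, 0.001, 0.001]
ft_force: [0.6, 0.1, 7.1]
width: 0.0436
grip_force: 35.0
```

Request:
drive_tool:
  moves:
    - [[0, 0, -0.02, 0, 0, 0, 0], [0, 0, -0.04, 0, 0, 0, 0], [0, 0, -0.04, 0, 0, 0, 0], [0, 0, -0.03, 0, 0, 0, 0], [0, 0, 0, 0, 0, 0, 0]]

```text
time: 12.6
ee_pos: [0.553, -0.258, 0.1753]
eef_rot: [0.801, 0.598, 0.002, 0.003]
ft_force: [0.0, -0.1, -1.6]
width: 0.0437
grip_force: 35.0
```

```bash
python3 - <<'E'
from h import *
s=r.read_state();print(s["time"],s["ee_pos"],s["width"],s["ft_force"])
p,q=hook(.045,0,-8,10,.0398);p[2]=.175;B=plan(p,q)
p,q=hook(.045,16,-8,-8,.0398);C=plan(p,q,B)
p2,q2=hook(.045,16,-8,8.5,.0398);print(p2);plan(p2,q2,C)
E
```

```text
12.6 [ 0.553  -0.258   0.1753] 0.043692343367882795 [ 0.0485 -0.1458 -1.5659]
7 x [0.0408, -0.0076, -0.0, 0.001, 0.0003, -0.0298]
3 x [-0.0, -0.0077, 0.0335, -0.0931, 0.0, 0.0]
[0.5482 0.0328 0.0573]
1 x [-0.0, -0.0, 0.0165, -0.0, 0.0, 0.0]
```

Request:
drive_tool:
  moves:
    - [[0.0408, -0.0076, 0, 0.001, 0, -0.0298, 0], [0.0408, -0.0076, 0, 0.001, 0, -0.0298, 0], [0.0408, -0.0076, 0, 0.001, 0, -0.0298, 0], [0.0408, -0.0076, 0, 0.001, 0, -0.0298, 0], [0.0408, -0.0076, 0, 0.001, 0, -0.0298, 0], [0.0408, -0.0076, 0, 0.001, 0, -0.0298, 0], [0.0408, -0.0076, 0, 0.001, 0, -0.0298, 0], [0, 0, 0, -0.14, 0, 0, 0], [0, 0, 0, -0.14, 0, 0, 0], [0, 0, 0, 0, 0, 0, 0]]

```text
time: 13.6
ee_pos: [0.5502, 0.0327, 0.1667]
eef_rot: [0.727, 0.673, 0.091, 0.1]
ft_force: [-1.7, -0.2, -1.7]
width: 0.0442
grip_force: 35.0
```

```bash
python3 - <<'E'
from h import *
s=r.read_state();print(s["time"],s["ee_pos"],s["width"],s["ft_force"])
p,q=hook(.045,16,-8,0,.0398);print(p);plan(p,q)
E
```

```text
13.6 [0.5502 0.0327 0.1667] 0.04418314035614875 [-1.7058 -0.2288 -1.6524]
[0.5459 0.033  0.0655]
3 x [0.0, -0.0105, 0.0321, -0.0028, 0.0006, 0.0009]
```

Request:
drive_tool:
  moves:
    - [[0, -0.0105, 0.032, -0.003, 0, 0.001, 0], [0, -0.0105, 0.032, -0.003, 0, 0.001, 0], [0, -0.0105, 0.032, -0.003, 0, 0.001, 0], [0, 0, 0, 0, 0, 0, 0], [0, 0, 0, 0, 0, 0, 0]]

```text
time: 14.1
ee_pos: [0.5512, 0.0331, 0.0696]
eef_rot: [0.729, 0.671, 0.095, 0.102]
ft_force: [0.7, -0.3, -1.3]
width: 0.044
grip_force: 35.0
```

```bash
python3 - <<'E'
from h import *
s=r.read_state();print(s["time"],s["ee_pos"],s["width"],s["ft_force"])
p,q=hook(.045,16,-8,0,.0398);print(p);plan(p,q)
b=overlay("scene",(300,170,400,260),7.9,box_lines(*BOX)[:2]);cv2.imwrite("pics/s6.png",b[:600,:,::-1])
E
```

```text
14.1 [0.5512 0.0331 0.0696] 0.04397956477748723 [ 0.7293 -0.302  -1.2576]
[0.5459 0.033  0.0655]
1 x [-0.0005, -0.0062, 0.0025, 0.001, -0.0006, -0.0029]
```

View pics/s6.png

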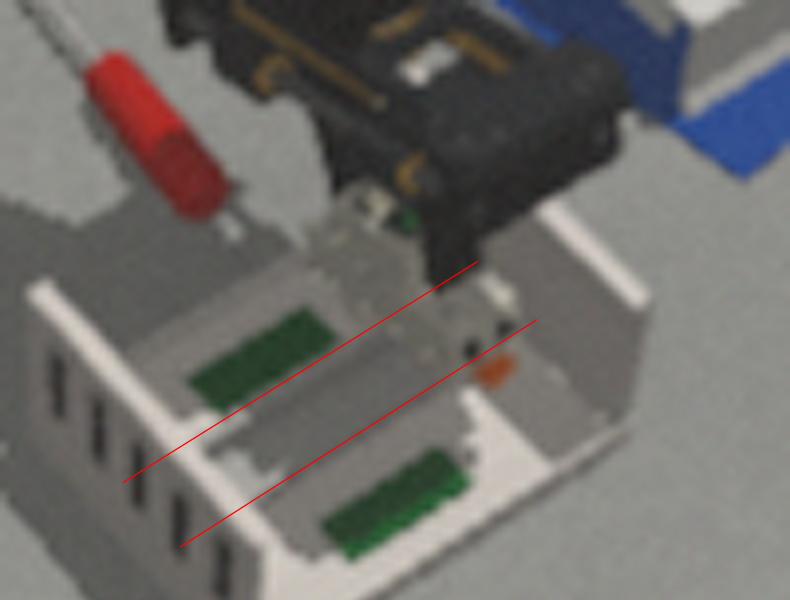

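The module is held foot-up above the rail, with its orange clip at (495,370) on the far side. I'll shift back, then descend gently.

Request:
drive_tool:
  moves:
    - [[0, -0.006, 0.003, 0.001, 0, -0.003, 0], [0, 0, 0.004, 0, 0, 0, 0], [0, 0, 0.002, 0, 0, 0, 0], [0, 0, 0, 0, 0, 0, 0], [0, 0, 0, 0, 0, 0, 0]]

```text
time: 14.65
ee_pos: [0.5479, 0.0334, 0.0592]
eef_rot: [0.727, 0.672, 0.095, 0.103]
ft_force: [-0.3, 0.0, -0.9]
width: 0.0435
grip_force: 35.0
```

Request:
drive_tool:
  moves:
    - [[0, 0, 0.001, 0, 0, 0, 0], [0, 0, 0.001, 0, 0, 0, 0], [0, 0, 0, 0, 0, 0, 0]]

```text
time: 14.95
ee_pos: [0.5484, 0.0334, 0.0571]
eef_rot: [0.727, 0.672, 0.095, 0.103]
ft_force: [-0.2, 0.3, -0.8]
width: 0.0436
grip_force: 35.0
```

```bash
python3 - <<'E'
from h import *
s=r.read_state();print(s["time"],s["ee_pos"],s["width"],s["ft_force"],R.from_quat(s["eef_rot"]).as_matrix())
for g in(8.5,9.2):
    p,q=hook(.045,16,-8,g,.0398);print(p);plan(p,q)
E
```

```text
14.95 [0.5484 0.0334 0.0571] 0.043636462557809994 [-0.1528  0.3447 -0.8275] [[ 0.0795  0.9577  0.2767]
 [ 0.9968 -0.0765 -0.0216]
 [ 0.0005  0.2775 -0.9607]]
[0.5482 0.0328 0.0573]
1 x [-0.0006, -0.0001, -0.0002, 0.002, -0.0006, 0.0003]
[0.5484 0.0328 0.0566]
1 x [-0.0006, -0.0001, 0.0005, 0.002, -0.0006, 0.0003]
```

Request:
drive_tool:
  moves:
    - [[0, 0, 0.001, 0, 0, 0, 0], [0, 0, 0.0005, 0, 0, 0, 0], [0, 0, 0, 0, 0, 0, 0]]

```text
time: 15.25
ee_pos: [0.5488, 0.0334, 0.0564]
eef_rot: [0.727, 0.672, 0.095, 0.103]
ft_force: [-8.3, 0.2, 12.0]
width: 0.0437
grip_force: 35.0
```

Request:
drive_tool:
  moves:
    - [[0, 0, 0.0005, 0, 0, 0, 0], [0, 0, 0.0005, 0, 0, 0, 0], [0, 0, 0, 0, 0, 0, 0]]

```text
time: 15.55
ee_pos: [0.549, 0.0335, 0.0561]
eef_rot: [0.727, 0.672, 0.095, 0.103]
ft_force: [-16.9, -0.3, 23.3]
width: 0.0437
grip_force: 35.0
```

Seat contact came where expected. Back off 0.7 mm, then slide along the module's axis to hook the lip.

Request:
drive_tool:
  moves:
    - [[0, 0, -0.0026, 0, 0, 0, 0], [0, 0, 0, 0, 0, 0, 0], [0, 0.004, 0, 0, 0, 0, 0], [0, 0.004, 0, 0, 0, 0, 0], [0, 0.001, 0, 0, 0, 0, 0], [0, 0, 0, 0, 0, 0, 0]]

```text
time: 16.15
ee_pos: [0.5571, 0.0327, 0.0596]
eef_rot: [0.728, 0.672, 0.095, 0.103]
ft_force: [0.2, 0.4, -0.9]
width: 0.0438
grip_force: 35.0
```

Request:
drive_tool:
  moves:
    - [[0, 0.001, 0, 0, 0, 0, 0], [0, 0.001, 0, 0, 0, 0, 0], [0, 0, 0, 0, 0, 0, 0]]

```text
time: 16.45
ee_pos: [0.5579, 0.0326, 0.0597]
eef_rot: [0.728, 0.672, 0.094, 0.102]
ft_force: [-4.1, 1.1, -0.4]
width: 0.044
grip_force: 35.0
```

```bash
python3 - <<'E'
from h import *
p,q=hook(.045,-1,-18.1,10.3,.0398);print(p);plan(p,q,n=6)
p,q=hook(.045,16,-18.5,9.4,.0398);print(p)
E
```

```text
[0.5677 0.0313 0.0542]
6 x [-0.0001, 0.0015, 0.0012, 0.0494, -0.0, 0.0001]
[0.5585 0.032  0.0593]
```

Request:
drive_tool:
  moves:
    - [[0, 0.0015, 0.0012, 0.0494, 0, 0, 0], [0, 0.0015, 0.0012, 0.0494, 0, 0, 0], [0, 0.0015, 0.0012, 0.0494, 0, 0, 0]]
  squeeze: 50

```text
time: 16.75
ee_pos: [0.5638, 0.0321, 0.0579]
eef_rot: [0.733, 0.677, 0.044, 0.048]
ft_force: [-2.2, 0.8, -0.9]
width: 0.0441
grip_force: 50.0
```

Request:
drive_tool:
  moves:
    - [[0, 0.0015, 0.0012, 0.0494, 0, 0, 0], [0, 0.0015, 0.0012, 0.0494, 0, 0, 0], [0, 0.0015, 0.0012, 0.0494, 0, 0, 0], [0, 0, 0, 0, 0, 0, 0], [0, 0, 0, 0, 0, 0, 0]]

```text
time: 17.25
ee_pos: [0.5687, 0.0317, 0.0551]
eef_rot: [0.735, 0.678, -0.005, -0.006]
ft_force: [-7.0, 0.2, 7.3]
width: 0.0434
grip_force: 50.0
```

```bash
python3 - <<'E'
from h import *
s=r.read_state();print(s["ft_force"],s["torque"],s["ee_pos"]);M=R.from_quat(s["eef_rot"]).as_matrix();print(M[:,1],np.degrees(np.arcsin(M[2,1])))
p,q=hook(.045,0,-18.1,10,.0398);print(p);plan(p,q)
E
```

```text
[-7.0042  0.2125  7.2935] [-0.1295  1.5774 -0.062 ] [0.5687 0.0317 0.0551]
[ 0.9967 -0.0796 -0.0164] -0.9395687274580137
[0.5672 0.0313 0.0548]
1 x [-0.0006, -0.0015, 0.0003, -0.0164, -0.0002, 0.0003]
```

Request:
drive_tool:
  moves:
    - [[0, 0, 0, 0, 0, 0, 0.6], [0, -0.0015, -0.001, -0.0164, 0, 0, 0.6], [0, 0, 0, 0, 0, 0, 0.6], [0, 0, 0, 0, 0, 0, 0.6]]

```text
time: 17.65
ee_pos: [0.5674, 0.0318, 0.0558]
eef_rot: [0.735, 0.678, 0.001, 0.001]
ft_force: [-0.2, 0.1, 0.1]
width: 0.0523
grip_force: 0.0
```

Request:
drive_tool:
  moves:
    - [[0, 0, 0.001, 0, 0, 0, 0.6], [0, 0, 0.001, 0, 0, 0, 0.6], [0, 0, 0.001, 0, 0, 0, 0.6], [0, 0, 0, 0, 0, 0, 0.6]]

```text
time: 18.05
ee_pos: [0.5672, 0.0318, 0.0523]
eef_rot: [0.735, 0.678, 0.0, 0.0]
ft_force: [0.1, -1.4, 0.5]
width: 0.0521
grip_force: 0.0
```

Request:
drive_tool:
  moves:
    - [[0, 0, 0.001, 0, 0, 0, 0.6], [0, 0, 0.001, 0, 0, 0, 0.6], [0, 0, 0, 0, 0, 0, 0.6]]

```text
time: 18.35
ee_pos: [0.5672, 0.0319, 0.0504]
eef_rot: [0.735, 0.678, 0.0, 0.0]
ft_force: [-0.1, 0.7, 0.1]
width: 0.0521
grip_force: 0.0
```

Request:
drive_tool:
  moves:
    - [[0, 0, 0.001, 0, 0, 0, 0.6], [0, 0, 0.001, 0, 0, 0, 0.6], [0, 0, 0, 0, 0, 0, 0.6]]

```text
time: 18.65
ee_pos: [0.5674, 0.0319, 0.0495]
eef_rot: [0.735, 0.678, 0.0, 0.0]
ft_force: [-3.5, -0.1, 10.6]
width: 0.0521
grip_force: 5.0
```

Request:
drive_tool:
  moves:
    - [[0, 0, 0.001, 0, 0, 0, 0.6], [0, 0, 0.001, 0, 0, 0, 0.6], [0, 0, 0, 0, 0, 0, 0.6]]

```text
time: 18.95
ee_pos: [0.5675, 0.0319, 0.0493]
eef_rot: [0.735, 0.678, 0.0, 0.001]
ft_force: [-13.5, -1.8, 30.3]
width: 0.0523
grip_force: 15.0
```

Request:
drive_tool:
  moves:
    - [[0, 0, -0.006, 0, 0, 0, 0.7], [0, 0, -0.03, 0, 0, 0, 0.7], [0, 0, -0.045, 0, 0, 0, 0.7], [0, 0, -0.045, 0, 0, 0, 0.7], [-0.02, 0, 0, 0, 0, 0, 0.7], [-0.045, 0, 0, 0, 0, 0, 0.7], [-0.045, 0, 0, 0, 0, 0, 0.7], [0, 0, 0, 0, 0, 0, 0.7]]

```text
time: 19.75
ee_pos: [0.5575, -0.0856, 0.1723]
eef_rot: [0.738, 0.675, -0.001, 0.001]
ft_force: [-0.1, 0.9, 0.8]
width: 0.061
grip_force: 0.0
```

```bash
python3 - <<'E'
from h import *
s=r.read_state();print(s["time"],s["ee_pos"])
q=R.from_euler('z',BOX[2]);m=q.apply([0,.045,0])+[BOX[0],BOX[1],0]
L=mod_lines(m[0],m[1],BOX[2],.015)+mod_lines(.537,-.362,-.08)+mod_lines(.452,-.252,.09)
a=overlay("top",(275,130,445,230),3.5,L);b=overlay("scene",(225,170,400,305),3,L)
o=np.zeros((400,1120,3),np.uint8);o[:350,:595]=a;o[:400,595:1120]=b[:400]
cv2.imwrite("pics/s7.png",cv2.resize(o,None,fx=.71,fy=.71,interpolation=cv2.INTER_AREA)[:,:,::-1])
B=plan([.539,-.363,.15],mtool(0,0,-.08));
E
```

```text
19.75 [ 0.5575 -0.0856  0.1723]
7 x [-0.0407, 0.0005, 0.0032, 0.0001, -0.0001, -0.0003]
```

View pics/s7.png

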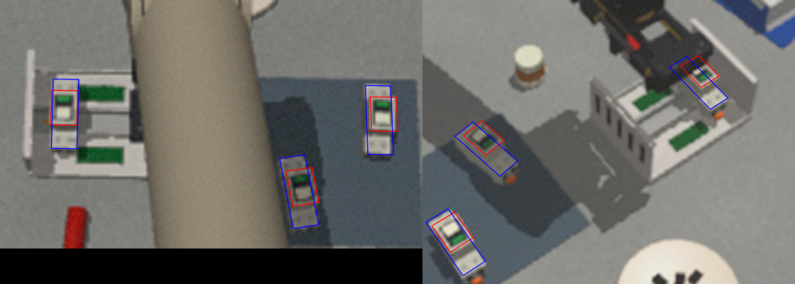

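Module A lies flat on the rail where predicted at (65,112), and the other two are unmoved. Next B.

Request:
drive_tool:
  moves:
    - [[-0.0407, 0.0005, 0, 0, 0, 0, 0.7], [-0.0407, 0.0005, 0, 0, 0, 0, 0.7], [-0.0407, 0.0005, 0, 0, 0, 0, 0.7], [-0.0407, 0.0005, 0, 0, 0, 0, 0.7], [-0.0407, 0.0005, 0, 0, 0, 0, 0.7], [-0.0407, 0.0005, 0.01, 0, 0, 0, 0.7], [-0.0407, 0.0005, 0.02, 0, 0, 0, 0.7], [0, 0, 0.04, 0, 0, 0, 0.7], [0, 0, 0, 0, 0, 0, 0.7], [0, 0, 0, 0, 0, 0, 0.7]]

```text
time: 20.85
ee_pos: [0.5403, -0.3596, 0.1026]
eef_rot: [0.734, 0.679, 0.001, -0.001]
ft_force: [0.8, 0.5, 0.2]
width: 0.0608
grip_force: 0.0
```

```bash
python3 - <<'E'
from h import *
s=r.read_state();print(s["time"],s["ee_pos"])
plan([.538,-.362,.040],mtool(0,0,-.08),n=2);L=mod_lines(.537,-.362,-.08)
c=ray("scene",proj("scene",[[.538,-.362,.03]])[0],.03)
b=overlay("scene",(205,230,285,310),7,L);cv2.imwrite("pics/s8.png",b[:,:,::-1])
E
```

```text
20.85 [ 0.5403 -0.3596  0.1026]
2 x [-0.0013, -0.0011, 0.0313, 0.0002, -0.0012, 0.0016]
```

View pics/s8.png

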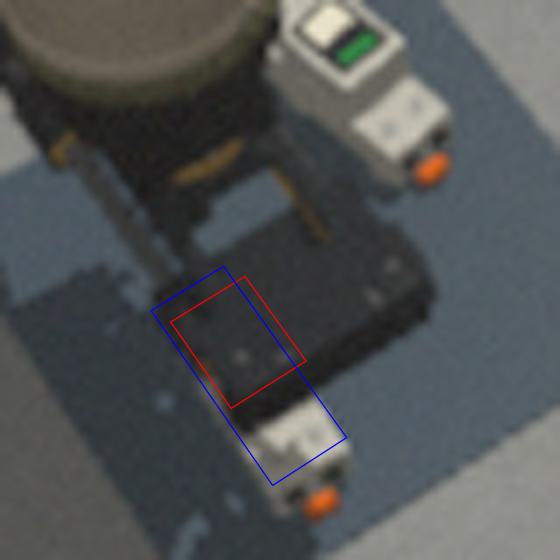

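B (foot clip at (322,500)) is under the gripper. Descend and grip.

Request:
drive_tool:
  moves:
    - [[-0.001, -0.001, 0.03, 0, 0, 0, 0.7], [-0.001, 0, 0.024, 0, 0, 0, 0.7], [0, 0, 0.008, 0, 0, 0, 0.7], [0, 0, 0, 0, 0, 0, 0.7], [0, 0, 0, 0, 0, 0, 0], [0, 0, 0, 0, 0, 0, 0], [0, 0, 0, 0, 0, 0, 0], [0, 0, 0, 0, 0, 0, 0], [0, 0, 0, 0, 0, 0, 0]]
  squeeze: 35

```text
time: 21.8
ee_pos: [0.5391, -0.3643, 0.0418]
eef_rot: [0.735, 0.678, 0.001, 0.001]
ft_force: [1.0, 1.0, 6.5]
width: 0.0437
grip_force: 34.6
```

Request:
drive_tool:
  moves:
    - [[0, 0, -0.02, 0, 0, 0, 0], [0, 0, -0.04, 0, 0, 0, 0], [0, 0, -0.04, 0, 0, 0, 0], [0, 0, -0.035, 0, 0, 0, 0], [0, 0, 0, 0, 0, 0, 0]]

```text
time: 22.3
ee_pos: [0.5403, -0.3653, 0.1814]
eef_rot: [0.735, 0.678, 0.002, 0.004]
ft_force: [0.7, -0.1, -1.2]
width: 0.0441
grip_force: 34.6
```

```bash
python3 - <<'E'
from h import *
p,q=hook(0,0,-8,10,.0395);p[2]=.175;B=plan(p,q);C=T(p,q)
p,q=hook(0,16,-8,-2,.0395);B=plan(p,q,C);print(p)
E
```

```text
8 x [0.0441, -0.0019, 0.0007, 0.0011, 0.0004, 0.0]
3 x [-0.0, -0.0073, 0.0356, -0.0931, 0.0, 0.0]
[ 0.5418 -0.0118  0.0671]
```

Request:
drive_tool:
  moves:
    - [[0.0441, -0.0019, 0, 0.001, 0, 0, 0], [0.0441, -0.0019, 0, 0.001, 0, 0, 0], [0.0441, -0.0019, 0, 0.001, 0, 0, 0], [0.0441, -0.0019, 0, 0.001, 0, 0, 0], [0.0441, -0.0019, 0, 0.001, 0, 0, 0], [0.0441, -0.0019, 0, 0.001, 0, 0, 0], [0.0441, -0.0019, 0, 0.001, 0, 0, 0], [0.0441, -0.0019, 0, 0.001, 0, 0, 0], [0, 0, 0, -0.14, 0, 0, 0], [0, 0, 0, -0.14, 0, 0, 0]]

```text
time: 23.3
ee_pos: [0.5514, -0.009, 0.1745]
eef_rot: [0.727, 0.673, 0.094, 0.1]
ft_force: [-0.2, -0.2, -1.7]
width: 0.0441
grip_force: 34.6
```

Request:
drive_tool:
  moves:
    - [[0, -0.01, 0.03, 0, 0, 0, 0], [0, -0.01, 0.03, 0, 0, 0, 0], [0, -0.01, 0.025, 0, 0, 0, 0], [0, 0, 0, 0, 0, 0, 0], [0, 0, 0, 0, 0, 0, 0]]

```text
time: 23.8
ee_pos: [0.5449, -0.0105, 0.0857]
eef_rot: [0.728, 0.672, 0.092, 0.099]
ft_force: [0.2, 0.5, -0.1]
width: 0.0439
grip_force: 34.6
```

```bash
python3 - <<'E'
from h import *
s=r.read_state();print(s["ee_pos"],s["ft_force"])
for g in (0,8.5):
    p,q=hook(0,16,-8,g,.0398);B=plan(p,q,n=1);print(p)
E
```

```text
[ 0.5449 -0.0105  0.0857] [ 0.2436  0.4505 -0.0772]
1 x [-0.0016, -0.0079, 0.0189, -0.0072, -0.0008, 0.0004]
[ 0.5423 -0.0118  0.0655]
1 x [-0.0016, -0.0078, 0.0274, -0.0072, -0.0008, 0.0004]
[ 0.5446 -0.012   0.0573]
```

Request:
drive_tool:
  moves:
    - [[-0.001, -0.008, 0.009, -0.007, 0, 0, 0], [0, 0, 0.01, 0, 0, 0, 0], [0, 0, 0.005, 0, 0, 0, 0], [0, 0, 0.0025, 0, 0, 0, 0], [0, 0, 0, 0, 0, 0, 0], [0, 0, 0, 0, 0, 0, 0]]

```text
time: 24.4
ee_pos: [0.5449, -0.0115, 0.0584]
eef_rot: [0.727, 0.672, 0.095, 0.102]
ft_force: [0.9, -0.1, -1.0]
width: 0.044
grip_force: 34.6
```

Request:
drive_tool:
  moves:
    - [[0, 0, 0.001, 0, 0, 0, 0], [0, 0, 0.0005, 0, 0, 0, 0], [0, 0, 0, 0, 0, 0, 0]]

```text
time: 24.7
ee_pos: [0.5452, -0.0115, 0.057]
eef_rot: [0.727, 0.672, 0.095, 0.103]
ft_force: [-0.8, -0.3, 2.1]
width: 0.0439
grip_force: 34.6
```

Request:
drive_tool:
  moves:
    - [[0, 0, -0.0009, 0, 0, 0, 0], [0, 0, 0, 0, 0, 0, 0], [0, 0.004, 0, 0, 0, 0, 0], [0, 0.004, 0, 0, 0, 0, 0], [0, 0.001, 0, 0, 0, 0, 0], [0, 0, 0, 0, 0, 0, 0]]

```text
time: 25.3
ee_pos: [0.5535, -0.0123, 0.0599]
eef_rot: [0.728, 0.672, 0.095, 0.102]
ft_force: [0.4, 0.1, -1.7]
width: 0.0435
grip_force: 34.6
```

Request:
drive_tool:
  moves:
    - [[0, 0.001, 0, 0, 0, 0, 0], [0, 0.001, 0, 0, 0, 0, 0], [0, 0, 0, 0, 0, 0, 0]]

```text
time: 25.6
ee_pos: [0.5541, -0.0125, 0.0598]
eef_rot: [0.728, 0.672, 0.094, 0.102]
ft_force: [-6.1, 0.2, -0.3]
width: 0.044
grip_force: 34.6
```

Lip is in against the flange. Tilt down with the same motion as before.

Request:
drive_tool:
  moves:
    - [[0, 0.0013, 0.0012, 0.0494, 0, 0, 0], [0, 0.0015, 0.0012, 0.0494, 0, 0, 0], [0, 0.0015, 0.0012, 0.0494, 0, 0, 0], [0, 0.0015, 0.0012, 0.0494, 0, 0, 0], [0, 0.0015, 0.0012, 0.0494, 0, 0, 0], [0, 0.0015, 0.0012, 0.0494, 0, 0, 0], [0, 0, 0, 0, 0, 0, 0], [0, 0, 0, 0, 0, 0, 0]]
  squeeze: 50

```text
time: 26.4
ee_pos: [0.5647, -0.0132, 0.055]
eef_rot: [0.735, 0.678, -0.006, -0.007]
ft_force: [-6.0, -0.2, 6.0]
width: 0.0434
grip_force: 49.5
```

Request:
drive_tool:
  moves:
    - [[0, 0, 0, 0, 0, 0, 0.6], [0, -0.0015, -0.001, -0.0164, 0, 0, 0.6], [0, 0, 0, 0, 0, 0, 0.6], [0, 0, 0.002, 0, 0, 0, 0.6], [0, 0, 0.002, 0, 0, 0, 0.6], [0, 0, 0, 0, 0, 0, 0.6]]

```text
time: 27.0
ee_pos: [0.5633, -0.0131, 0.0514]
eef_rot: [0.735, 0.678, 0.0, -0.0]
ft_force: [0.2, 0.2, -0.1]
width: 0.0522
grip_force: 0.0
```

Request:
drive_tool:
  moves:
    - [[0, 0, 0.001, 0, 0, 0, 0.6], [0, 0, 0.001, 0, 0, 0, 0.6], [0, 0, 0.001, 0, 0, 0, 0.6], [0, 0, 0, 0, 0, 0, 0.6]]

```text
time: 27.4
ee_pos: [0.5636, -0.013, 0.0495]
eef_rot: [0.735, 0.678, 0.0, 0.0]
ft_force: [-4.2, -0.1, 9.0]
width: 0.0523
grip_force: 4.3
```

Request:
drive_tool:
  moves:
    - [[0, 0, 0.002, 0, 0, 0, 0.6], [0, 0, 0, 0, 0, 0, 0.6], [0, 0, -0.008, 0, 0, 0, 0.7], [0, 0, -0.03, 0, 0, 0, 0.7], [0, 0, -0.045, 0, 0, 0, 0.7], [0, 0, -0.045, 0, 0, 0, 0.7], [-0.035, 0, 0, 0, 0, 0, 0.7], [-0.035, 0, 0, 0, 0, 0, 0.7], [-0.035, 0, 0, 0, 0, 0, 0.7], [0, 0, 0, 0, 0, 0, 0.7]]

```text
time: 28.4
ee_pos: [0.5542, -0.124, 0.1745]
eef_rot: [0.737, 0.676, -0.001, 0.001]
ft_force: [-1.0, -0.6, 0.6]
width: 0.0612
grip_force: 0.0
```

```bash
python3 - <<'E'
from h import *
s=r.read_state();print(s["time"],s["ee_pos"])
q=R.from_euler('z',BOX[2]);L=mod_lines(.452,-.252,.09)
for y in(.045,0):
    m=q.apply([0,y,0])+[BOX[0],BOX[1],0];L+=mod_lines(m[0],m[1],BOX[2],.015)
a=overlay("top",(275,130,445,230),3.5,L);b=overlay("scene",(225,170,400,305),3,L)
o=np.zeros((400,1120,3),np.uint8);o[:350,:595]=a;o[:400,595:1120]=b[:400]
cv2.imwrite("pics/s9.png",cv2.resize(o,None,fx=.71,fy=.71,interpolation=cv2.INTER_AREA)[:,:,::-1])
B=plan([.453,-.252,.11],mtool(0,0,.09));
E
```

```text
28.4 [ 0.5542 -0.124   0.1745]
5 x [-0.027, -0.0201, 0.0129, -0.0, -0.0001, -0.0343]
```

View pics/s9.png

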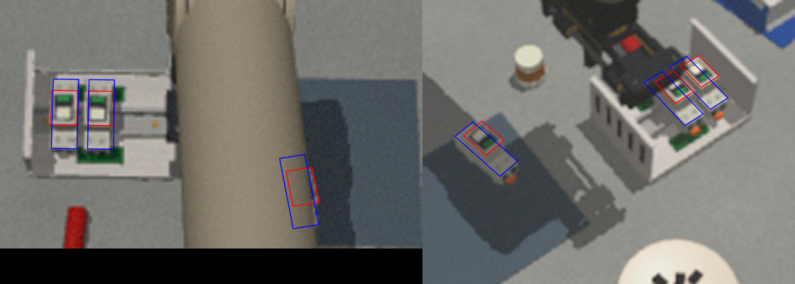

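Both modules sit flat at (64,112) and (101,112), and C is where it was. Fetch C.

Request:
drive_tool:
  moves:
    - [[-0.027, -0.02, 0, 0, 0, -0.0343, 0.7], [-0.027, -0.02, 0, 0, 0, -0.0343, 0.7], [-0.027, -0.02, 0.01, 0, 0, -0.0343, 0.7], [-0.027, -0.02, 0.02, 0, 0, -0.0343, 0.7], [-0.027, -0.02, 0.034, 0, 0, -0.0343, 0.7], [0, 0, 0, 0, 0, 0, 0.7], [0, 0, 0, 0, 0, 0, 0.7]]

```text
time: 29.2
ee_pos: [0.4538, -0.2504, 0.1102]
eef_rot: [0.674, 0.739, 0.0, -0.001]
ft_force: [1.1, 0.9, 1.4]
width: 0.0609
grip_force: 0.0
```

```bash
python3 - <<'E'
from h import *
s=r.read_state();print(s["time"],s["ee_pos"],s["joint_positions"])
plan([.4535,-.2525,.040],mtool(0,0,.09),n=2)
hsv=cv2.cvtColor(r.camera("scene"),cv2.COLOR_RGB2HSV);m=cv2.inRange(hsv,(3,110,70),(20,255,255))
c,l,st,ct=cv2.connectedComponentsWithStats(m)
q=R.from_euler('z',.09)
print("expected clip px",proj("scene",q.apply([.048,0,.012])+[.452,-.252,.002]))
for i in range(1,c):
    if st[i,4]>=5 and 200<ct[i][0]<330 and 200<ct[i][1]<310: print(ct[i],st[i,4])
E
```

```text
29.2 [ 0.4538 -0.2504  0.1102] [ 0.7094  0.2161 -0.3247  1.8617  0.0763  1.0774  0.4476]
2 x [-0.0011, -0.0002, 0.0351, -0.0003, -0.0009, 0.0011]
expected clip px [[266.3529 253.1441]]
[277.1923 204.5769] 26
[266.0588 253.5882] 17
```

Request:
drive_tool:
  moves:
    - [[-0.001, 0, 0.035, 0, 0, 0, 0.7], [-0.001, 0, 0.025, 0, 0, 0, 0.7], [0, 0, 0.0095, 0, 0, 0, 0.7], [0, 0, 0, 0, 0, 0, 0.7], [0, 0, 0, 0, 0, 0, 0], [0, 0, 0, 0, 0, 0, 0], [0, 0, 0, 0, 0, 0, 0], [0, 0, 0, 0, 0, 0, 0], [0, 0, 0, 0, 0, 0, 0]]
  squeeze: 35

```text
time: 30.15
ee_pos: [0.4545, -0.2538, 0.0422]
eef_rot: [0.674, 0.739, 0.0, 0.001]
ft_force: [-1.5, 0.7, 5.8]
width: 0.0432
grip_force: 35.0
```

Request:
drive_tool:
  moves:
    - [[0, 0, -0.02, 0, 0, 0, 0], [0, 0, -0.04, 0, 0, 0, 0], [0, 0, -0.04, 0, 0, 0, 0], [0, 0, -0.035, 0, 0, 0, 0], [0, 0, 0, 0, 0, 0, 0]]

```text
time: 30.65
ee_pos: [0.4564, -0.2546, 0.1815]
eef_rot: [0.674, 0.739, 0.001, 0.004]
ft_force: [0.6, -0.7, -1.4]
width: 0.0437
grip_force: 35.0
```

```bash
python3 - <<'E'
from h import *
p,q=hook(-.045,0,-8,10,.0398);p[2]=.175;B=plan(p,q,n=7)
E
```

```text
7 x [0.0279, 0.0139, 0.0009, 0.0011, 0.0005, 0.0246]
```

Request:
drive_tool:
  moves:
    - [[0.0279, 0.0139, 0, 0.001, 0, 0.0246, 0], [0.0279, 0.0139, 0, 0.001, 0, 0.0246, 0], [0.0279, 0.0139, 0, 0.001, 0, 0.0246, 0], [0.0279, 0.0139, 0, 0.001, 0, 0.0246, 0], [0.0279, 0.0139, 0, 0.001, 0, 0.0246, 0], [0.0279, 0.0139, 0, 0.001, 0, 0.0246, 0], [0.0279, 0.0139, 0, 0.001, 0, 0.0246, 0], [0, 0, 0, -0.14, 0, 0, 0], [0, 0, 0, -0.14, 0, 0, 0], [0, 0, 0, 0, 0, 0, 0]]

```text
time: 31.65
ee_pos: [0.543, -0.0566, 0.1722]
eef_rot: [0.728, 0.672, 0.091, 0.1]
ft_force: [-0.7, -1.6, -1.5]
width: 0.044
grip_force: 35.0
```

Request:
drive_tool:
  moves:
    - [[0, -0.01, 0.03, 0, 0, 0, 0], [0, -0.01, 0.03, 0, 0, 0, 0], [0, -0.01, 0.02, 0, 0, 0, 0], [0, 0, 0, 0, 0, 0, 0], [0, 0, 0, 0, 0, 0, 0]]

```text
time: 32.15
ee_pos: [0.5408, -0.0561, 0.0913]
eef_rot: [0.728, 0.672, 0.092, 0.1]
ft_force: [0.3, -0.2, -1.4]
width: 0.0438
grip_force: 35.0
```

```bash
python3 - <<'E'
from h import *
s=r.read_state();print(s["ee_pos"],s["ft_force"])
for g in (0,8.0):
    p,q=hook(-.045,16,-8,g,.0402);B=plan(p,q,n=1);print(p)
E
```

```text
[ 0.5408 -0.0561  0.0913] [ 0.3103 -0.1501 -1.3868]
1 x [-0.0007, -0.009, 0.0239, -0.0068, -0.0001, -0.0004]
[ 0.5386 -0.0567  0.0658]
1 x [-0.0007, -0.0089, 0.0319, -0.0068, -0.0001, -0.0004]
[ 0.5408 -0.0569  0.0582]
```

Request:
drive_tool:
  moves:
    - [[-0.001, -0.009, 0.012, -0.007, 0, 0, 0], [0, 0, 0.012, 0, 0, 0, 0], [0, 0, 0.005, 0, 0, 0, 0], [0, 0, 0.0025, 0, 0, 0, 0], [0, 0, 0, 0, 0, 0, 0], [0, 0, 0, 0, 0, 0, 0]]

```text
time: 32.75
ee_pos: [0.5407, -0.0571, 0.0585]
eef_rot: [0.728, 0.672, 0.095, 0.103]
ft_force: [0.1, 0.4, -0.7]
width: 0.0438
grip_force: 35.0
```

Request:
drive_tool:
  moves:
    - [[0, 0, 0.0007, 0, 0, 0, 0], [0, 0, 0.0005, 0, 0, 0, 0], [0, 0, 0, 0, 0, 0, 0]]

```text
time: 33.05
ee_pos: [0.5409, -0.0572, 0.0573]
eef_rot: [0.728, 0.672, 0.095, 0.103]
ft_force: [-0.9, -0.2, 1.6]
width: 0.0437
grip_force: 35.0
```

Request:
drive_tool:
  moves:
    - [[0, 0, -0.0008, 0, 0, 0, 0], [0, 0, 0, 0, 0, 0, 0], [0, 0.004, 0, 0, 0, 0, 0], [0, 0.004, 0, 0, 0, 0, 0], [0, 0.001, 0, 0, 0, 0, 0], [0, 0, 0, 0, 0, 0, 0]]

```text
time: 33.65
ee_pos: [0.5492, -0.0578, 0.0602]
eef_rot: [0.728, 0.672, 0.095, 0.103]
ft_force: [-0.4, -0.0, -0.7]
width: 0.044
grip_force: 35.0
```

Request:
drive_tool:
  moves:
    - [[0, 0.001, 0, 0, 0, 0, 0], [0, 0.001, 0, 0, 0, 0, 0], [0, 0, 0, 0, 0, 0, 0]]

```text
time: 33.95
ee_pos: [0.5501, -0.058, 0.0603]
eef_rot: [0.728, 0.672, 0.094, 0.102]
ft_force: [-3.9, 0.8, -1.0]
width: 0.0437
grip_force: 35.0
```

Request:
drive_tool:
  moves:
    - [[0, 0.0014, 0.0012, 0.0494, 0, 0, 0], [0, 0.0015, 0.0012, 0.0494, 0, 0, 0], [0, 0.0015, 0.0012, 0.0494, 0, 0, 0], [0, 0.0015, 0.0012, 0.0494, 0, 0, 0], [0, 0.0015, 0.0012, 0.0494, 0, 0, 0], [0, 0.0015, 0.0012, 0.0494, 0, 0, 0], [0, 0, 0, 0, 0, 0, 0], [0, 0, 0, 0, 0, 0, 0]]
  squeeze: 50

```text
time: 34.75
ee_pos: [0.561, -0.059, 0.0555]
eef_rot: [0.735, 0.678, -0.006, -0.006]
ft_force: [-3.5, -0.6, 6.1]
width: 0.0437
grip_force: 50.0
```

Request:
drive_tool:
  moves:
    - [[0, 0, 0, 0, 0, 0, 0.6], [0, -0.0015, -0.001, -0.0164, 0, 0, 0.6], [0, 0, 0, 0, 0, 0, 0.6], [0, 0, 0.002, 0, 0, 0, 0.6], [0, 0, 0.002, 0, 0, 0, 0.6], [0, 0, 0, 0, 0, 0, 0.6]]

```text
time: 35.35
ee_pos: [0.559, -0.0587, 0.0516]
eef_rot: [0.735, 0.678, -0.0, -0.0]
ft_force: [0.6, -0.4, 0.3]
width: 0.0519
grip_force: 0.0
```

Request:
drive_tool:
  moves:
    - [[0, 0, 0.001, 0, 0, 0, 0.6], [0, 0, 0.001, 0, 0, 0, 0.6], [0, 0, 0.0015, 0, 0, 0, 0.6], [0, 0, 0, 0, 0, 0, 0.6]]

```text
time: 35.75
ee_pos: [0.5594, -0.0587, 0.0495]
eef_rot: [0.735, 0.678, -0.0, 0.0]
ft_force: [-5.0, -0.4, 10.8]
width: 0.0521
grip_force: 5.6
```

Request:
drive_tool:
  moves:
    - [[0, 0, 0.002, 0, 0, 0, 0.6], [0, 0, 0, 0, 0, 0, 0.6], [0, 0, -0.008, 0, 0, 0, 0.8], [0, 0, -0.03, 0, 0, 0, 0.8], [0, 0, -0.045, 0, 0, 0, 0.8], [0, 0, -0.045, 0, 0, 0, 1], [0, 0, 0, 0, 0, 0, 1]]

```text
time: 36.45
ee_pos: [0.5625, -0.0586, 0.181]
eef_rot: [0.735, 0.678, 0.003, 0.004]
ft_force: [0.7, -0.7, -0.5]
width: 0.0783
grip_force: 0.0
```

```bash
python3 - <<'E'
from h import *
s=r.read_state();print(s["time"],s["ee_pos"])
plan([.4767,.3057,.18],Rt(-.08),n=13)
E
```

```text
36.45 [ 0.5625 -0.0586  0.181 ]
13 x [0.0163, -0.0275, -0.0001, 0.0006, -0.0006, 0.1208]
```

Request:
drive_tool:
  moves:
    - [[0.0163, -0.0275, 0, 0, 0, 0.1208, 1], [0.0163, -0.0275, 0, 0, 0, 0.1208, 1], [0.0163, -0.0275, 0, 0, 0, 0.1208, 1], [0.0163, -0.0275, 0, 0, 0, 0.1208, 1], [0.0163, -0.0275, 0, 0, 0, 0.1208, 1], [0.0163, -0.0275, 0, 0, 0, 0.1208, 1], [0.0163, -0.0275, 0, 0, 0, 0.1208, 1], [0.0163, -0.0275, 0, 0, 0, 0.1208, 1], [0.0163, -0.0275, 0, 0, 0, 0.1208, 1], [0.0163, -0.0275, 0, 0, 0, 0.1208, 1]]

```text
time: 37.45
ee_pos: [0.4384, 0.2182, 0.1744]
eef_rot: [0.99, 0.138, 0.0, 0.0]
ft_force: [0.8, 0.1, 0.7]
width: 0.0868
grip_force: 0.0
```

Request:
drive_tool:
  moves:
    - [[0.0163, -0.0275, 0, 0, 0, 0.1208, 1], [0.0163, -0.0275, 0, 0, 0, 0.1208, 1], [0.0163, -0.0275, 0, 0, 0, 0.1208, 1], [0, 0, 0, 0, 0, 0, 1], [0, 0, 0, 0, 0, 0, 1]]

```text
time: 37.95
ee_pos: [0.4732, 0.3062, 0.1737]
eef_rot: [0.999, -0.039, -0.001, 0.0]
ft_force: [-0.3, -0.3, -0.2]
width: 0.0871
grip_force: 0.0
```

```bash
python3 - <<'E'
from h import *
s=r.read_state();print(s["time"],s["ee_pos"],s["joint_positions"])
q=R.from_euler('z',BOX[2]);L=[]
for y in(.045,0,-.045):
    m=q.apply([0,y,0])+[BOX[0],BOX[1],0];L+=mod_lines(m[0],m[1],BOX[2],.015)
a=overlay("top",(275,130,365,220),4.4,L);b=overlay("scene",(300,175,390,265),4.4,L)
o=np.hstack([a,b]);cv2.imwrite("pics/s10.png",o[:,:,::-1]);print(o.shape)
plan([.4767,.3057,.0585],Rt(-.08),n=3)
E
```

```text
37.95 [0.4732 0.3062 0.1737] [-0.0855  0.3028 -0.6755  1.6627  0.1972  1.2469 -2.4503]
(396, 792, 3)
3 x [0.0011, -0.0004, 0.0386, 0.0003, 0.0001, 0.0003]
```

View pics/s10.png

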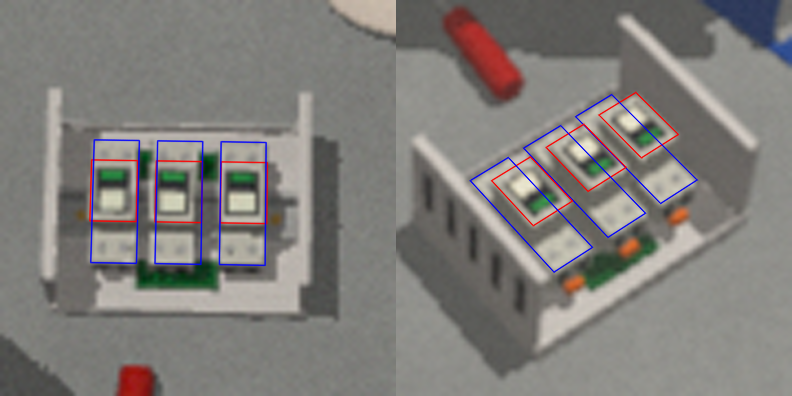

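All three modules sit level on the rail with their clips on the far side at (573,283), (628,246) and (678,215). Now take the cover.

Request:
drive_tool:
  moves:
    - [[0.003, 0, 0.038, 0, 0, 0, 1], [0, 0, 0.038, 0, 0, 0, 1], [0, 0, 0.03, 0, 0, 0, 1], [0, 0, 0.008, 0, 0, 0, 1], [0, 0, 0, 0, 0, 0, 1], [0, 0, 0, 0, 0, 0, 0], [0, 0, 0, 0, 0, 0, 0], [0, 0, 0, 0, 0, 0, 0], [0, 0, 0, 0, 0, 0, 0]]
  squeeze: 25

```text
time: 38.95
ee_pos: [0.477, 0.3058, 0.0613]
eef_rot: [0.999, -0.04, 0.001, -0.0]
ft_force: [0.7, -0.5, -0.7]
width: 0.0628
grip_force: 0.0
```

Request:
drive_tool:
  moves:
    - [[0, 0, 0, 0, 0, 0, 0], [0, 0, 0, 0, 0, 0, 0], [0, 0, 0, 0, 0, 0, 0], [0, 0, 0, 0, 0, 0, 0], [0, 0, 0, 0, 0, 0, 0], [0, 0, 0, 0, 0, 0, 0], [0, 0, 0, 0, 0, 0, 0]]

```text
time: 39.65
ee_pos: [0.4769, 0.3058, 0.061]
eef_rot: [0.999, -0.04, 0.0, -0.0]
ft_force: [-1.1, -0.5, 6.1]
width: 0.0342
grip_force: 25.0
```

Request:
drive_tool:
  moves:
    - [[0, 0, -0.015, 0, 0, 0, 0], [0, 0, -0.03, 0, 0, 0, 0], [0, 0, -0.045, 0, 0, 0, 0], [0, 0, -0.045, 0, 0, 0, 0], [0, 0, 0, 0, 0, 0, 0]]

```text
time: 40.15
ee_pos: [0.4786, 0.3075, 0.2023]
eef_rot: [0.999, -0.04, 0.004, -0.002]
ft_force: [0.2, 1.1, -2.8]
width: 0.0339
grip_force: 25.0
```

```bash
python3 - <<'E'
from h import *
s=r.read_state();print(s["time"],s["ee_pos"],s["ft_force"])
plan([.5638,-.0142,.195],Rt(-.08),n=9)
E
```

```text
40.15 [0.4786 0.3075 0.2023] [ 0.1749  1.112  -2.8026]
9 x [0.0123, 0.0349, 0.0008, -0.0006, -0.0009, 0.0001]
```

Request:
drive_tool:
  moves:
    - [[0.0123, 0.0349, 0.0, 0, 0, 0, 0], [0.0123, 0.0349, 0.0, 0, 0, 0, 0], [0.0123, 0.0349, 0.0, 0, 0, 0, 0], [0.0123, 0.0349, 0.0, 0, 0, 0, 0], [0.0123, 0.0349, 0.0, 0, 0, 0, 0], [0.0123, 0.0349, 0.0, 0, 0, 0, 0], [0.0123, 0.0349, 0.0, 0, 0, 0, 0], [0.0123, 0.0349, 0.0, 0, 0, 0, 0], [0.0123, 0.0349, 0.0, 0, 0, 0, 0], [0, 0, 0, 0, 0, 0, 0]]

```text
time: 41.15
ee_pos: [0.5619, -0.0231, 0.1947]
eef_rot: [0.999, -0.044, -0.001, 0.001]
ft_force: [-0.7, -0.1, -3.4]
width: 0.0342
grip_force: 25.0
```

Request:
drive_tool:
  moves:
    - [[0, 0, 0, 0, 0, 0, 0], [0, 0, 0, 0, 0, 0, 0], [0, 0, 0, 0, 0, 0, 0]]

```text
time: 41.45
ee_pos: [0.5616, -0.0149, 0.1955]
eef_rot: [0.999, -0.039, -0.0, -0.0]
ft_force: [0.5, 0.6, -2.3]
width: 0.0342
grip_force: 25.0
```

```bash
python3 - <<'E'
from h import *
s=r.read_state();print(s["time"],s["ee_pos"],s["eef_rot"],s["ft_force"])
plan([.5638,-.0142,.158],Rt(-.08),n=1)
E
```

```text
41.45 [ 0.5616 -0.0149  0.1955] [ 0.9992 -0.0388 -0.0001 -0.0001] [ 0.5078  0.6012 -2.3093]
1 x [0.0022, -0.0008, 0.0375, -0.0002, 0.0002, 0.0023]
```

Request:
drive_tool:
  moves:
    - [[0.002, -0.001, 0.02, 0, 0, 0.002, 0], [0, 0, 0.015, 0, 0, 0, 0], [0, 0, 0, 0, 0, 0, 0], [0, 0, 0, 0, 0, 0, 0]]

```text
time: 41.85
ee_pos: [0.5637, -0.0152, 0.1605]
eef_rot: [0.999, -0.041, -0.0, 0.0]
ft_force: [-0.3, 0.3, -1.7]
width: 0.034
grip_force: 25.0
```

Request:
drive_tool:
  moves:
    - [[0, 0, 0.015, 0, 0, 0, 0], [0, 0, 0.015, 0, 0, 0, 0], [0, 0, 0.01, 0, 0, 0, 0], [0, 0, 0, 0, 0, 0, 0]]

```text
time: 42.25
ee_pos: [0.5627, -0.0156, 0.1183]
eef_rot: [0.999, -0.041, -0.002, 0.0]
ft_force: [0.9, 0.3, -2.9]
width: 0.0342
grip_force: 25.0
```

Request:
drive_tool:
  moves:
    - [[0.0005, -0.001, 0.006, 0, 0, 0, 0], [0, 0, 0.005, 0, 0, 0, 0], [0, 0, 0.003, 0, 0, 0, 0], [0, 0, 0, 0, 0, 0, 0]]

```text
time: 42.65
ee_pos: [0.5644, -0.0146, 0.1062]
eef_rot: [0.999, -0.041, -0.0, 0.0]
ft_force: [0.5, 0.8, -3.0]
width: 0.0341
grip_force: 25.0
```

Request:
drive_tool:
  moves:
    - [[0, 0, 0.0015, 0, 0, 0, 0], [0, 0, 0.0015, 0, 0, 0, 0], [0, 0, 0, 0, 0, 0, 0]]

```text
time: 42.95
ee_pos: [0.5645, -0.0146, 0.1035]
eef_rot: [0.999, -0.041, 0.0, 0.0]
ft_force: [-0.7, 0.8, -3.0]
width: 0.0341
grip_force: 25.0
```

Request:
drive_tool:
  moves:
    - [[0, 0, 0.0015, 0, 0, 0, 0], [0, 0, 0.0015, 0, 0, 0, 0], [0, 0, 0, 0, 0, 0, 0]]

```text
time: 43.25
ee_pos: [0.5648, -0.0145, 0.1016]
eef_rot: [0.999, -0.041, 0.0, 0.0]
ft_force: [-4.3, 0.4, 7.5]
width: 0.0342
grip_force: 25.0
```

Down and home at the original height. Release and retreat.

Request:
drive_tool:
  moves:
    - [[0, 0, 0, 0, 0, 0, 1], [0, 0, 0, 0, 0, 0, 1], [0, 0, 0, 0, 0, 0, 1], [0, 0, 0, 0, 0, 0, 1], [0, 0, 0, 0, 0, 0, 1], [0, 0, 0, 0, 0, 0, 1], [0, 0, 0, 0, 0, 0, 1]]

```text
time: 43.95
ee_pos: [0.5646, -0.0146, 0.1004]
eef_rot: [0.999, -0.041, -0.0, 0.0]
ft_force: [-0.0, -0.3, 0.1]
width: 0.0815
grip_force: 0.0
```

Request:
drive_tool:
  moves:
    - [[0, 0, -0.02, 0, 0, 0, 1], [0, 0, -0.04, 0, 0, 0, 1], [0, 0, -0.045, 0, 0, 0, 1], [0, -0.045, 0, 0, 0, 0, 1], [0, -0.045, 0, 0, 0, 0, 1], [0, -0.045, 0, 0, 0, 0, 1], [0, -0.045, 0, 0, 0, 0, 1], [0, -0.045, 0, 0, 0, 0, 1], [0, 0, 0, 0, 0, 0, 1], [0, 0, 0, 0, 0, 0, 1]]

```text
time: 44.95
ee_pos: [0.5826, 0.211, 0.2051]
eef_rot: [0.999, -0.04, -0.0, -0.0]
ft_force: [-0.1, -0.1, 0.2]
width: 0.0872
grip_force: 0.0
```

```bash
python3 - <<'E'
from h import *
s=r.read_state();print(s["time"],s["ee_pos"],s["ft_force"],s["width"])
q=R.from_euler('z',-.08)
def l(P):return q.apply(np.array(P,float)/1e3)+[.563,-.0135,.043]
L=[(l([[-73.5,-96,54],[73.5,-96,54],[73.5,96,54],[-73.5,96,54],[-73.5,-96,54]]),(255,0,0)),(l([[-14,27,80],[14,27,80]]),(0,255,255)),(l([[-14,-27,80],[14,-27,80]]),(0,255,255))]
a=overlay("top",(270,125,360,220),4.4,L);b=overlay("scene",(300,175,390,270),4.4,L)
o=np.hstack([a,b]);cv2.imwrite("pics/s11.png",o[:,:,::-1]);print(o.shape)
E
```

```text
44.95 [0.5826 0.211  0.2051] [-0.1378 -0.1456  0.2076] 0.0871706535739758
(418, 792, 3)
```

View pics/s11.png

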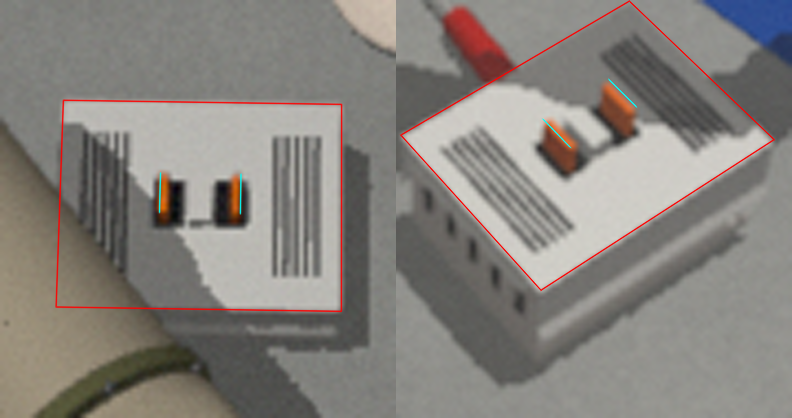

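The cover matches the clipped-on wireframe in both views. Both tabs are sprung out at (162,195) and (238,195), and the arm is clear. Handing in.

```bash
python3 -c "
from bench import r
print(r.close_job())"
```

```text
the job is handed in; nothing more can be done
None
```

I mounted all three modules on the rail, clipped the cover back on with both tabs sprung out, and handed the job in at about 45 s; close_job gave no verdict, so the outcome is only confirmed by my own camera checks.

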